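# Weigh and serve a tasting set of cheese

## Task

Take the stylus from its stand and, with the scale's pan still empty, press the recessed zero key (round bezel) fully down for a moment with the stylus tip. Then set every cheese portion from the compartment tray gently on the steel pan, lying side by side and not piled, and with all of them there press the recessed record key (square bezel) fully down for a moment with the stylus tip. Finally move all the portions to the dark wooden serving board, lying side by side, stand the stylus back in its stand, and leave the pepper mill standing where it is.

Things in the scene. Friction and masses are not known exactly. Their poses are not given: they have to be found in the camera images.
- scale: counter scale, 270 (x) x 180 (y) x 45 mm high, origin at the centre of its underside; its x axis points from the grey keypad deck (near the robot) to the pan. The deck's top is 45 mm above the table and covers x -135 to -45 mm. Fixed.
- pan_top (a point): centre of the top face of the scale's steel pan (inside the rim), 165 (x) x 175 (y) mm, 61 mm above the table, with a rim 4 mm thick that stands 8 mm above it; the pan gives up to 6 mm under load; axes as the scale's
- zero_top (a point): centre of the top face of the zero key: a black key, 15 mm across, in a 17 mm round recess with a round bezel, on the left (+y of the scale); its top lies 5 mm below the deck when up (40 mm above the table) and it moves straight down
- record_top (a point): centre of the top face of the record key: the same kind of key in a recess with a square bezel, on the right (-y of the scale)
- zero_key (a joint): travel of the zero key: 0 up, 0.005 m fully down, springs back; needs about 5 N
- record_key (a joint): travel of the record key: 0 up, 0.005 m fully down, springs back; needs about 5 N
- stylus: stylus, 115 mm long, standing upright in its stand; origin at its tip, z axis up along it. Steel tip 7 mm across for 18 mm, shaft 12 mm across up to 44 mm, steel collar 30 mm across from 44 to 48 mm, black handle 14 mm across from 48 to 115 mm (grip it there). In the stand the collar rests on the stand's top and the tip is 6 mm above the table.
- stylus_tip (a point): the point of the stylus tip
- stand: dark wooden block, 50 x 50 x 50 mm, origin at the centre of its underside; in the middle of its top a 20 mm hole, 44 mm deep, holds the stylus upright by its collar. Fixed.
- tray: light wooden tray, 200 (x) x 170 (y) x 18 mm high, origin at the centre of its underside; walls and floor 4 mm, one divider each way: four compartments, centres at x +-49, y +-41 mm. Fixed.
- board_top (a point): centre of the top face of the dark wooden serving board, 200 (x) x 190 (y) mm, 18 mm thick, x axis towards its short handle (which is beyond the 200 mm). Fixed.
- cheese0: cheese portion with a brown rind on one end, 60 (x) x 30 (y) x 36 mm (z), origin at the centre of its underside; starts in one compartment of the tray; may be absent
- cheese1: cheese portion with a brown rind on one end, 60 (x) x 30 (y) x 36 mm (z), origin at the centre of its underside; starts in one compartment of the tray; may be absent
- cheese2: cheese portion with a brown rind on one end, 60 (x) x 30 (y) x 36 mm (z), origin at the centre of its underside; starts in one compartment of the tray; may be absent
- cheese3: cheese portion with a brown rind on one end, 60 (x) x 30 (y) x 36 mm (z), origin at the centre of its underside; starts in one compartment of the tray; may be absent
- pepper_mill: dark wooden pepper mill, 52 mm across, 138 mm high, loose, origin at the centre of its underside, z axis up

How it is judged:
On the way, in this order (a step that is already met when the one before it is completed fails the run):
1. the zero key is pressed fully down with the stylus tip while no portion is on the pan (value of joint zero_key above 0.0038 m and distance between stylus_tip and zero_top below 0.009 m and horizontal distance between each of cheese0, cheese1, cheese2, cheese3 and pan_top above 0.13 m), for 0.15 s.
2. every portion lies on the pan, side by side and let go (x of cheese0 in the frame of pan_top between -0.0825 and 0.0825 m and y of cheese0 in the frame of pan_top between -0.0875 and 0.0875 m and z of cheese0 in the frame of pan_top between -0.008 and 0.026 m and x of cheese1 in the frame of pan_top between -0.0825 and 0.0825 m and y of cheese1 in the frame of pan_top between -0.0875 and 0.0875 m and z of cheese1 in the frame of pan_top between -0.008 and 0.026 m and x of cheese2 in the frame of pan_top between -0.0825 and 0.0825 m and y of cheese2 in the frame of pan_top between -0.0875 and 0.0875 m and z of cheese2 in the frame of pan_top between -0.008 and 0.026 m and x of cheese3 in the frame of pan_top between -0.0825 and 0.0825 m and y of cheese3 in the frame of pan_top between -0.0875 and 0.0875 m and z of cheese3 in the frame of pan_top between -0.008 and 0.026 m and linear speed of each of cheese0, cheese1, cheese2, cheese3 below 0.03 m/s and contact force between the fingers and cheese0 below 0.1 N and contact force between the fingers and cheese1 below 0.1 N and contact force between the fingers and cheese2 below 0.1 N and contact force between the fingers and cheese3 below 0.1 N), for 0.3 s.
3. the record key is pressed fully down with the stylus tip while every portion lies on the pan (value of joint record_key above 0.0038 m and distance between stylus_tip and record_top below 0.009 m and x of cheese0 in the frame of pan_top between -0.0825 and 0.0825 m and y of cheese0 in the frame of pan_top between -0.0875 and 0.0875 m and z of cheese0 in the frame of pan_top between -0.008 and 0.026 m and x of cheese1 in the frame of pan_top between -0.0825 and 0.0825 m and y of cheese1 in the frame of pan_top between -0.0875 and 0.0875 m and z of cheese1 in the frame of pan_top between -0.008 and 0.026 m and x of cheese2 in the frame of pan_top between -0.0825 and 0.0825 m and y of cheese2 in the frame of pan_top between -0.0875 and 0.0875 m and z of cheese2 in the frame of pan_top between -0.008 and 0.026 m and x of cheese3 in the frame of pan_top between -0.0825 and 0.0825 m and y of cheese3 in the frame of pan_top between -0.0875 and 0.0875 m and z of cheese3 in the frame of pan_top between -0.008 and 0.026 m), for 0.15 s.
At the end, for the whole second after the job is handed in: Every portion lies on the serving board (its origin over the board's top, no higher than 26 mm above it, so not piled or on end), at rest; the stylus stands in its stand (tip within 8 mm of the stand's axis, collar within 5 mm of the stand's top, under 0.15 rad of tilt) (x of cheese0 in the frame of board_top between -0.1 and 0.1 m and y of cheese0 in the frame of board_top between -0.095 and 0.095 m and z of cheese0 in the frame of board_top between -0.008 and 0.026 m and x of cheese1 in the frame of board_top between -0.1 and 0.1 m and y of cheese1 in the frame of board_top between -0.095 and 0.095 m and z of cheese1 in the frame of board_top between -0.008 and 0.026 m and x of cheese2 in the frame of board_top between -0.1 and 0.1 m and y of cheese2 in the frame of board_top between -0.095 and 0.095 m and z of cheese2 in the frame of board_top between -0.008 and 0.026 m and x of cheese3 in the frame of board_top between -0.1 and 0.1 m and y of cheese3 in the frame of board_top between -0.095 and 0.095 m and z of cheese3 in the frame of board_top between -0.008 and 0.026 m and linear speed of each of cheese0, cheese1, cheese2, cheese3, stylus below 0.03 m/s and horizontal distance between stylus and stand below 0.008 m and z of stylus in the frame of stand below 0.011 m and angle between stylus's own z axis and vertical below 0.15 rad); the robot touches nothing.
It fails at once if the pepper mill is tipped over or pushed more than 60 mm (angle between pepper_mill's own z axis and vertical above 0.5 rad or distance of pepper_mill from where it was at the start of the episode above 0.06 m).
It fails at once if the scale's pan is struck or pressed with more than 50 N (a portion dropped or slammed) (contact force between pan and anything else above 50 N).
Of cheese0, cheese1, cheese2, cheese3 only 2 to 4 are there at a start; the rules pass over those that are not, and their reading is None.
At some moment in a run one of cheese0, cheese1, cheese2, cheese3 may be knocked a few centimetres aside while the robot is not near it.
It also fails if it takes over 210 s, if anything falls off the work surface, if the arm or the gripper's body presses on something with over 40 N, if the wrist force passes 120 N, or if a joint passes its speed limit or range.

## Robot

A 7-joint arm with a two-finger parallel gripper is mounted at the origin on the work surface. World frame = base frame: x ahead of the robot, y to its left, z up, the work surface at z = 0. Lengths are in m, angles in rad, forces in N, time in s.
With the tool pointing down it reaches from about 0.425 to 0.95 m from the base axis. Payload 16.7 kg.
Tool frame: the origin (TCP) lies midway between the tips of the shut fingers; the grasp point (between the pads) lies 19 mm behind it; z points along the fingers, y is the line along which they close (so a half turn about z gives the same grasp; the last joint's range is limited). The gripper opens to 94 mm and grips with 3 to 60 N. Pads are 16 mm wide; open, the fingers measure 119 mm over their backs; the gripper's body (75 mm by 177 mm) begins 78 mm behind the grasp point.
Start: joints at [-1.407, 0.426, 0.074, 1.606, -0.034, 1.111, -0.067], TCP at [0.208, 0.642, 0.205] pointing down, gripper open.
Joint ranges: [-2.85, 2.85], [-0.5, 2.14], [-1.23, 1.37], [0.21, 2.46], [-1.02, 4.16], [0.16, 2.05], [-2.73, 2.73]. Speed limits (rad/s): [1.89, 1.89, 2.39, 2.39, 3.01, 3.01, 3.01].

## Interface

Orientations are given as a rotation vector (axis times angle).
In Python, from station import get_state, imaging, job gives the robot as it stands.
- The arm moves only by the tool move_arm, never from a script. Its argument "increments" is one flat list of numbers, 7 for each row, row after row: the shift along the tool's x, y, z scaled (see below), then the turn, a rotation vector about the tool's x, y, z scaled (see below), then the opening, from -1 (shut) to 1 (fully open). In form: [x, y, z, rx, ry, rz, jaw, x, y, z, rx, ry, rz, jaw, ...]. A call has 1 to 5 rows; each row shifts and turns the commanded pose from where the row before left it, along the tool's axes as they then stand; what a row does not reach is not made up. The controller multiplies each number of a shift by 3 cm and each number of a turn by 0.1 rad. A row lasts 1/12 s, in which the tool goes at most 41.7 mm and 7.16 degrees, less where a joint would pass 70% of its speed; a pose out of reach is approached as far as the arm can. A call with a number of a shift or a turn outside -1 to 1 is refused whole. A call with a gripper value outside its range is refused whole. The fingers move at their own pace and stop on an object; "force" is the grip in N (left out, the last holds). Time passes only in rows, so rows that do not move let the fingers close. It gives the time, the measured TCP pose, the force, the opening and the grip force at its end, in the units of the state.
- get_state(): the state, without advancing time (a new reading comes with each control period).
- imaging.camera(name): name is "scene" or "top"; returns the picture (420x560x3 uint8, red, green, blue); there is no depth.
- imaging.get_calibration(name): a dict with "K" (3x3 intrinsics, pixels), "eye" and "rotation" of the camera in the world. Camera axes: x right, y up, looking along -z (the intrinsics and any distortion apply to the point x, -y, -z); pixel columns grow to the right and rows downward; lengths in m; the calibration is good to about 2 mm. A picture is of the moment at which its call begins. get_calibration takes no time and is no camera call.
- job.job_done(): hands the job in; it is judged then, once.
The state is a dict: "time_s": time; "qpos": joint angles; "qvel": joint speeds; "effort": joint torques, N m; "ee_pos": TCP position; "ee_rot": TCP orientation; "contact_force": force on the tool from outside, world axes, zero at the start; "torque": the same for the moment, N m; "gripper_width": finger opening in m; "grasp_force": force on a finger pad.
Only numpy, scipy, OpenCV 4.12 (cv2) and the standard library are available. Lean on these libraries where they do the work, as an engineer would, in place of code of your own. Each camera call takes 0.05 s, during which the arm holds its last target. There are 200 camera calls.

## Working session

There is one attempt and no reset: what is moved stays moved. The work goes in short steps, Python scripts to look and compute and a tool call to move; the robot and the scene stay as the last step left them, time stands still between calls to the robot, and variables do not carry over. Pictures are saved under pics/ and viewed, at most 14 in all, crops included, and the job is handed in when it is done.

Besides the shell and the picture viewer there is one more tool, called after ">>>" in YAML: its name, and indented under it one key for each argument. move_arm: Moves the arm, as the interface text tells. Shifts and turns lie within -1 to 1; 1 stands for 3 cm of shift or 0.1 rad of turn. Its arguments: {"type":"object","properties":{"increments":{"type":"array"},"force":{"type":"number"}},"required":["increments"]}

```bash
ls; mkdir -p pics; python3 - <<'E'
from station import get_state, imaging
import cv2
s=get_state(); print({k:s[k] for k in s})
for n in("scene","top"):
    im=imaging.camera(n); cv2.imwrite(f"pics/{n}0.png",im[:,:,::-1]); print(n,imaging.get_calibration(n))
E
```

```text
pics
{'time_s': 0.0, 'qpos': array([-1.40650967,  0.42672866,  0.07384289,  1.60661766, -0.03407687,
        1.11080495, -0.06709472]), 'qvel': array([-1.34331170e-04, -1.97836318e-05,  6.75039767e-05, -1.67947437e-03,
       -1.06070374e-03,  1.41692705e-03, -1.22760968e-03]), 'effort': array([ 1.07251941e-03, -9.35794330e+01,  3.66672009e+00, -4.54209423e+01,
       -4.90020204e-02,  1.99058902e-02,  1.04707718e-05]), 'ee_pos': array([0.20824181, 0.6416035 , 0.20477292]), 'ee_rot': array([-4.90875217e-01, -3.10291376e+00,  2.03658528e-03]), 'contact_force': array([-0.8741854 , -0.76133092,  0.14729647]), 'torque': array([-0.01819701,  0.01200469, -0.02884783]), 'grasp_force': 0.0, 'gripper_width': 0.09413778735800324}
scene {'K': array([[447.05549745,   0.        , 274.36142786],
       [  0.        , 447.05549745, 210.64478451],
       [  0.        ,   0.        ,   1.        ]]), 'eye': array([1.37506032, 0.14335242, 0.58649917]), 'rotation': array([0.74329637, 0.86053173, 1.52353438])}
top {'K': array([[486.48932868,   0.        , 281.32898966],
       [  0.        , 486.48932868, 200.33855621],
       [  0.        ,   0.        ,   1.        ]]), 'eye': array([0.35473119, 0.03135129, 1.12714189]), 'rotation': array([ 0.11073518, -0.13388217, -1.54219628])}
```

View pics/scene0.png

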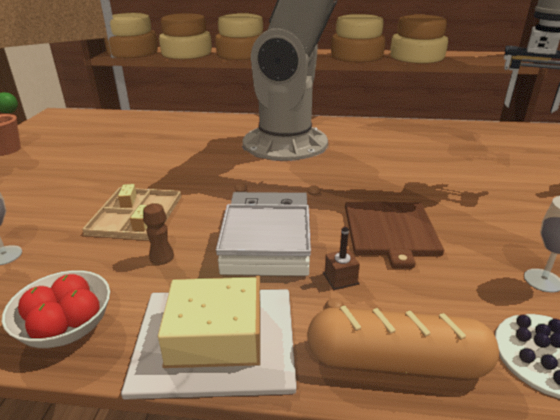

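View pics/top0.png

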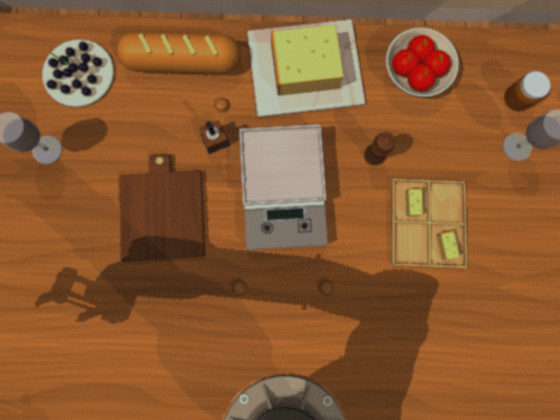

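Two portions, both in the tray: in the top view at about (416,202) and (450,245). The stylus is at (211,133), the scale around (284,187), the board at (163,215) and the mill at (380,148).

```bash
python3 - <<'E'
import cv2,numpy as np
t=cv2.imread("pics/top0.png")[110:275,110:480]; s=cv2.imread("pics/scene0.png")[175:290,80:450]
f=lambda a:cv2.resize(a,None,fx=2.1,fy=2.1,interpolation=cv2.INTER_CUBIC)
cv2.imwrite("pics/c0.png",np.vstack([f(t),f(s)]))
E
```

```text
(no output)
```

View pics/c0.png

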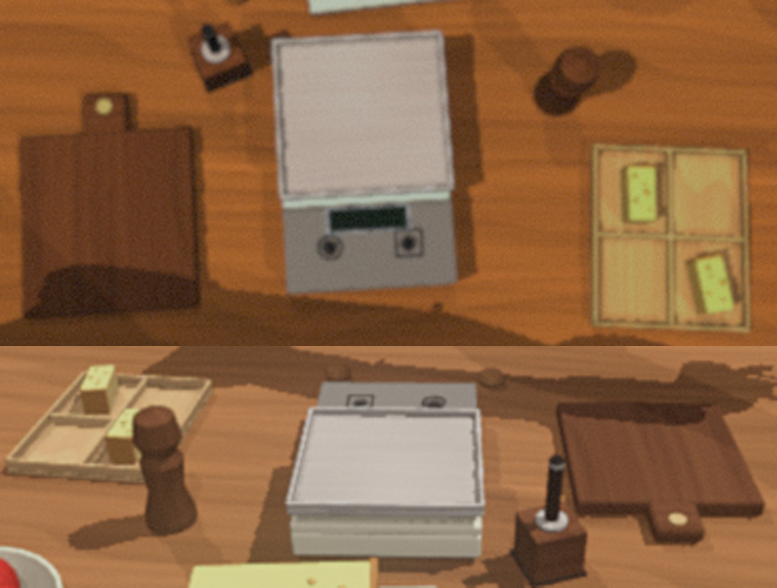

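```bash
cat > h.py <<'E'
import numpy as np,cv2
from scipy.spatial.transform import Rotation as R
from station import get_state, imaging
C={n:imaging.get_calibration(n) for n in("scene","top")}
def ray(n,p):
    c=C[n];d=np.linalg.inv(c["K"])@[p[0],p[1],1];return c["eye"],R.from_rotvec(c["rotation"]).apply(d*[1,-1,-1])
def tri(pt,ps):
    (a,d),(b,e)=ray("top",pt),ray("scene",ps)
    k=np.linalg.lstsq(np.c_[d,-e],b-a,rcond=None)[0];p,q=a+k[0]*d,b+k[1]*e
    return (p+q)/2,np.linalg.norm(p-q)
def onz(n,p,z):
    a,d=ray(n,p);return a+d*(z-a[2])/d[2]
def proj(n,P):
    c=C[n];q=R.from_rotvec(c["rotation"]).inv().apply(np.asarray(P)-c["eye"])*[1,-1,-1];q=q@c["K"].T;return q[...,:2]/q[...,2:]
def state():
    s=get_state();print(round(s["time_s"],2),s["ee_pos"].round(4),R.from_rotvec(s["ee_rot"]).as_matrix().round(3).tolist(),s["gripper_width"].round(4),s["grasp_force"],s["contact_force"].round(1),s["qpos"].round(2));return s
def goal(P,yaw=None,jaw=None):
    """shift/turn in move units from present pose to P, tool down, tool y axis at angle yaw in world"""
    s=get_state();r=R.from_rotvec(s["ee_rot"]);print("shift",(r.inv().apply(np.array(P)-s["ee_pos"])/.03).round(2))
    if yaw is not None:
        best=None
        for y in(yaw,yaw+np.pi):
            Y=np.array([np.cos(y),np.sin(y),0]);Z=np.array([0,0,-1.]);X=np.cross(Y,Z)
            v=(r.inv()*R.from_matrix(np.c_[X,Y,Z])).as_rotvec()/.1
            if best is None or np.linalg.norm(v)<np.linalg.norm(best):best=v
        print("turn(tool)",best.round(2))
E
python3 - <<'E'
from h import *
np.set_printoptions(suppress=True,precision=4)
T=lambda p:(110+p[0]/2.1,110+p[1]/2.1); S=lambda p:(80+p[0]/2.1,175+(p[1]-346.5)/2.1)
D=dict(panTL=((272,38),(485,508),.069),panTR=((443,32),(288,508),.069),panBR=((452,190),(308,409),.069),panBL=((281,197),(482,409),.069),
zero=((330,247),(433,403),.04),rec=((408,243),(360,403),.04),deckL=((288,292),(477,383),.045),deckR=((457,283),(322,383),.045),
sty=((210,33),(557,458),.121),collar=((214,47),(551,520),.054),bTL=((20,138),(762,512),.018),bTR=((193,127),(580,512),.018),bBR=((200,303),(558,405),.018),bBL=((24,317),(712,406),.018),
mill=((578,68),(157,418),.138),tTL=((594,145),(140,478),.018),tTR=((746,150),(5,470),.018),tBR=((749,330),(75,372),.018),tBL=((592,325),(212,379),.018))
for k,(a,b,z) in D.items():
    p,e=tri(T(a),S(b)); print(k,p,"gap %.4f"%e,onz("top",T(a),z)[:2])
for n,q in dict(A=[(627,164),(657,165),(656,221),(627,222)],B=[(693,256),(721,252),(734,308),(705,314)]).items():
    print(n,np.array([onz("top",T(c),.04)[:2] for c in q]).round(4).tolist())
print(tri(T((713.5,282)),S((100,378))))
E
```

```text
panTL [0.6844 0.1192 0.0663] gap 0.0065 [0.6838 0.1157]
panTR [ 0.6971 -0.0639  0.0619] gap 0.0093 [ 0.6958 -0.0678]
panBR [ 0.5244 -0.0785  0.0646] gap 0.0023 [ 0.5239 -0.0792]
panBL [0.5116 0.105  0.0677] gap 0.0100 [0.5118 0.0999]
zero [0.4629 0.05   0.0433] gap 0.0049 [0.4635 0.0476]
rec [ 0.4693 -0.033   0.0423] gap 0.0051 [ 0.4699 -0.0356]
deckL [0.414  0.0949 0.0443] gap 0.0089 [0.4143 0.0904]
deckR [ 0.4279 -0.0856  0.0424] gap 0.0053 [ 0.4282 -0.0879]
sty [0.6723 0.1798 0.1172] gap 0.0088 [0.6711 0.1748]
collar [0.6771 0.1814 0.0519] gap 0.0036 [0.6765 0.1793]
bTL [0.5801 0.3975 0.005 ] gap 0.0011 [0.5775 0.3927]
bTR [0.5983 0.2108 0.0035] gap 0.0105 [0.5951 0.2033]
bBR [0.4018 0.1914 0.0125] gap 0.0088 [0.4016 0.1862]
bBL [0.3823 0.3765 0.0108] gap 0.0012 [0.3821 0.3737]
mill [ 0.6444 -0.1984  0.1195] gap 0.0063 [ 0.6401 -0.1972]
tTL [ 0.5903 -0.2481  0.0065] gap 0.0066 [ 0.5869 -0.242 ]
tTR [ 0.5869 -0.4125  0.0046] gap 0.0089 [ 0.5858 -0.4117]
tBR [ 0.3877 -0.4102  0.0172] gap 0.0037 [ 0.3871 -0.408 ]
tBL [ 0.3878 -0.2351  0.0175] gap 0.0049 [ 0.3884 -0.2374]
A [[0.5622, -0.2723], [0.562, -0.305], [0.5006, -0.3026], [0.4987, -0.2712]]
B [[0.4638, -0.3417], [0.4688, -0.372], [0.4093, -0.384], [0.4022, -0.3528]]
(array([ 0.4353, -0.3592,  0.0391]), np.float64(0.007964988249519961))
```

>>> move_arm:
  increments: [0, 0, 0, 0, 0, -0.78, 1, 0, 0, 0, 0, 0, -0.78, 1, 0, 0, 0, 0, 0, -0.78, 1, 0, 0, 0, 0, 0, -0.78, 1, 0, 0, 0, 0, 0, 0, 1]
  force: 20

```text
time_s: 0.52
ee_pos: [0.2083, 0.6417, 0.2051]
ee_rot: [0.003, -3.141, 0.001]
contact_force: [-0.6, -0.2, 0.3]
gripper_width: 0.0937
grasp_force: 0.0
```

>>> move_arm:
  increments: [-0.8, -0.78, 0, 0, 0, 0, 1, -0.8, -0.78, 0, 0, 0, 0, 1, -0.8, -0.78, 0, 0, 0, 0, 1, -0.8, -0.78, 0, 0, 0, 0, 1, -0.8, -0.78, 0, 0, 0, 0, 1]

```text
time_s: 0.93
ee_pos: [0.329, 0.5234, 0.2053]
ee_rot: [-0.008, -3.141, 0.0]
contact_force: [-0.2, 0.4, -0.4]
gripper_width: 0.0936
grasp_force: 0.0
```

>>> move_arm:
  increments: [-0.8, -0.8, 0, 0, 0, 0, 1, -0.8, -0.8, 0, 0, 0, 0, 1, -0.8, -0.8, 0, 0, 0, 0, 1, -0.8, -0.8, 0, 0, 0, 0, 1, -0.8, -0.8, 0, 0, 0, 0, 1]

```text
time_s: 1.35
ee_pos: [0.4488, 0.4031, 0.2054]
ee_rot: [-0.008, -3.141, 0.0]
contact_force: [0.5, 0.3, -0.8]
gripper_width: 0.0941
grasp_force: 0.0
```

>>> move_arm:
  increments: [-0.8, -0.8, 0, 0, 0, 0, 1, -0.8, -0.8, 0, 0, 0, 0, 1, -0.8, -0.8, 0, 0, 0, 0, 1, -0.8, -0.8, 0, 0, 0, 0, 1, -0.8, -0.8, 0, 0, 0, 0, 1]

```text
time_s: 1.77
ee_pos: [0.5686, 0.2829, 0.2054]
ee_rot: [-0.008, -3.141, 0.0]
contact_force: [1.0, 0.2, -0.2]
gripper_width: 0.0942
grasp_force: 0.0
```

>>> move_arm:
  increments: [-0.8, -0.8, 0.3, 0, 0, 0, 1, -0.8, -0.8, 0.3, 0, 0, 0, 1, -0.8, -0.8, 0.3, 0, 0, 0, 1, -0.6, -0.6, 0.3, 0, 0, 0, 1, 0, 0, 0, 0, 0, 0, 1]

```text
time_s: 2.18
ee_pos: [0.6599, 0.188, 0.1672]
ee_rot: [-0.017, -3.14, 0.005]
contact_force: [-1.3, -0.3, 1.3]
gripper_width: 0.0939
grasp_force: 0.0
```

```bash
cat > snap.py <<'E'
import sys
from h import *
# snap.py out  tu0 tv0 tu1 tv1  su0 sv0 su1 sv1 : crops of both views, stacked, scale printed
o=sys.argv[1];v=list(map(int,sys.argv[2:]))
ims=[imaging.camera(n)[:,:,::-1][b[1]:b[3],b[0]:b[2]] for n,b in(("top",v[:4]),("scene",v[4:]))]
f=min(790/max(i.shape[1] for i in ims),590/sum(i.shape[0] for i in ims));f=min(f,6)
ims=[cv2.resize(i,None,fx=f,fy=f,interpolation=cv2.INTER_CUBIC) for i in ims]
w=max(i.shape[1] for i in ims);ims=[cv2.copyMakeBorder(i,0,0,0,w-i.shape[1],0) for i in ims]
cv2.imwrite(o,np.vstack(ims));print("scale",round(f,3),"scene starts at row",ims[0].shape[0]);state()
E
python3 snap.py pics/s1.png 160 80 300 180 290 150 430 300; python3 -c "
from h import *;s=get_state();print(proj('top',[s['ee_pos']]),proj('scene',[s['ee_pos']]))"
```

```text
scale 2.36 scene starts at row 236
[[197.79155508 124.62891623]] [[351.95912664 200.9524489 ]]Traceback (most recent call last):
  File "snap.py", line 9, in <module>
    cv2.imwrite(o,np.vstack(ims));print("scale",round(f,3),"scene starts at row",ims[0].shape[0]);state()
                                                                                                  ~~~~~^^
  File "h.py", line 16, in state
    s=get_state();print(round(s["time_s"],2),s["ee_pos"].round(4),R.from_rotvec(s["ee_rot"]).as_matrix().round(3).tolist(),s["gripper_width"].round(4),s["grasp_force"],s["contact_force"].round(1),s["qpos"].round(2));return s
                                                                                                                           ^^^^^^^^^^^^^^^^^^^^^^^^
AttributeError: 'float' object has no attribute 'round'
```

```bash
sed -i 's/s\["gripper_width"\].round(4)/round(float(s["gripper_width"]),4)/' h.py; python3 -c "
from h import *;state()"
```

```text
2.28 [0.6577 0.193  0.1686] [[-1.0, 0.006, -0.001], [0.006, 1.0, -0.001], [0.001, -0.001, -1.0]] 0.0939 0.0 [0.4 1.  1.2] [-0.54  0.48  0.22  1.62 -0.12  1.05  1.28]
```

View pics/s1.png

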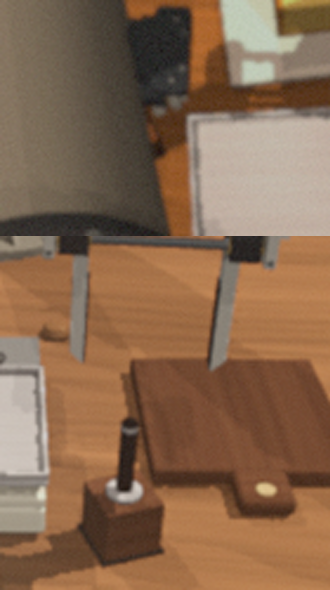

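```bash
python3 - <<'E'
from h import *
for p,z in(((345.1,229.0),.121),((342.7,257.6),.054)):print(onz("scene",p,z))
a=onz("scene",(290+80/2.36,150+125/2.36),.1686);b=onz("scene",(290+215/2.36,150+133/2.36),.1686);print(a,b,(a+b)/2)
for k,p in dict(zero=(433,403),rec=(360,403)).items():print(k,onz("scene",(80+p[0]/2.1,175+(p[1]-346.5)/2.1),.043))
goal((.675,.181,.16),np.pi/2)
E
```

```text
[0.68003146 0.1835697  0.121     ]
[0.67938923 0.18363959 0.054     ]
[0.66999203 0.14213593 0.1686    ] [0.67168292 0.2442965  0.1686    ] [0.67083748 0.19321621 0.1686    ]
zero [0.46207857 0.05240596 0.043     ]
rec [ 0.47035451 -0.03019428  0.043     ]
shift [-0.58 -0.4   0.29]
turn(tool) [-0.01 -0.01 -0.06]
```

>>> move_arm:
  increments: [-0.61, -0.32, 0, 0, 0, 0, 1, 0, 0, 0.5, 0, 0, 0, 1, 0, 0, 0.8, 0, 0, 0, 1, 0, 0, 0.8, 0, 0, 0, 1, 0, 0, 0.5, 0, 0, 0, 1]

```text
time_s: 2.7
ee_pos: [0.6743, 0.1861, 0.0896]
ee_rot: [-0.003, -3.14, -0.0]
contact_force: [0.3, -0.7, -0.7]
gripper_width: 0.094
grasp_force: 0.0
```

```bash
python3 snap.py pics/s2.png 160 80 165 85 290 170 430 300
```

```text
scale 4.37 scene starts at row 22
2.8 [0.6736 0.1858 0.0891] [[-1.0, 0.001, -0.004], [0.001, 1.0, -0.001], [0.004, -0.001, -1.0]] 0.0941 0.0 [ 0.2 -0.   0.3] [-0.5   0.58  0.2   1.65 -0.14  0.93  1.32]
```

View pics/s2.png

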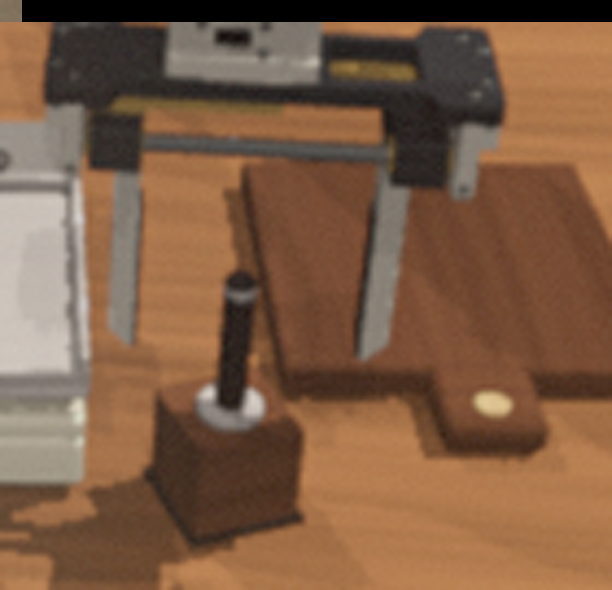

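>>> move_arm:
  increments: [-0.06, -0.09, 0.2, 0, 0, 0, 1, 0, 0, 0.2, 0, 0, 0, 0, 0, 0, 0, 0, 0, 0, -1, 0, 0, 0, 0, 0, 0, -1, 0, 0, 0, 0, 0, 0, -1]
  force: 35

```text
time_s: 3.22
ee_pos: [0.6779, 0.182, 0.0802]
ee_rot: [0.003, 3.141, 0.001]
contact_force: [0.6, -0.1, 0.3]
gripper_width: 0.0705
grasp_force: 0.0
```

>>> move_arm:
  increments: [0, 0, 0, 0, 0, 0, -1, 0, 0, 0, 0, 0, 0, -1, 0, 0, 0, 0, 0, 0, -1, 0, 0, 0, 0, 0, 0, -1, 0, 0, 0, 0, 0, 0, -1]

```text
time_s: 3.63
ee_pos: [0.6776, 0.1818, 0.0796]
ee_rot: [0.003, 3.142, -0.0]
contact_force: [0.0, -0.3, 0.8]
gripper_width: 0.0374
grasp_force: 0.0
```

>>> move_arm:
  increments: [0, 0, 0, 0, 0, 0, -1, 0, 0, 0, 0, 0, 0, -1, 0, 0, 0, 0, 0, 0, -1, 0, 0, 0, 0, 0, 0, -1, 0, 0, 0, 0, 0, 0, -1]

```text
time_s: 4.05
ee_pos: [0.6776, 0.1818, 0.0794]
ee_rot: [-0.003, -3.141, 0.0]
contact_force: [0.0, 0.1, -0.2]
gripper_width: 0.0132
grasp_force: 35.0
```

>>> move_arm:
  increments: [0, 0, -0.5, 0, 0, 0, -1, 0, 0, -0.8, 0, 0, 0, -1, 0, 0, -0.9, 0, 0, 0, -1, 0, 0, -0.8, 0, 0, 0, -1, 0, 0, -0.2, 0, 0, 0, -1]

```text
time_s: 4.47
ee_pos: [0.6792, 0.1821, 0.1797]
ee_rot: [0.003, 3.137, 0.003]
contact_force: [0.2, 0.8, -0.8]
gripper_width: 0.0134
grasp_force: 35.0
```

>>> move_arm:
  increments: [0.4, -0.24, 0, 0, 0, 0, -1, 0.8, -0.48, 0, 0, 0, 0, -1, 0.8, -0.48, 0, 0, 0, 0, -1, 0.8, -0.48, 0, 0, 0, 0, -1, 0.8, -0.48, 0, 0, 0, 0, -1]

```text
time_s: 4.88
ee_pos: [0.568, 0.1165, 0.1749]
ee_rot: [-0.003, -3.141, 0.0]
contact_force: [0.2, -0.8, -0.8]
gripper_width: 0.0133
grasp_force: 35.0
```

>>> move_arm:
  increments: [0.8, -0.48, 0, 0, 0, 0, -1, 0.8, -0.48, 0, 0, 0, 0, -1, 0.8, -0.48, 0, 0, 0, 0, -1, 0.8, -0.48, 0, 0, 0, 0, -1, 0.35, -0.24, 0, 0, 0, 0, -1]

```text
time_s: 5.3
ee_pos: [0.46, 0.051, 0.1751]
ee_rot: [-0.005, -3.14, 0.0]
contact_force: [0.8, 0.1, -1.1]
gripper_width: 0.0132
grasp_force: 35.0
```

```bash
python3 snap.py pics/s3.png 160 80 165 85 200 130 330 260; python3 -c "
from h import *;goal((.463,.052,.15),np.pi/2)"
```

```text
scale 4.37 scene starts at row 22
5.4 [0.4615 0.0516 0.1756] [[-1.0, 0.003, -0.0], [0.003, 1.0, 0.0], [0.0, 0.0, -1.0]] 0.0134 34.99994695186615 [0.7 0.3 0. ] [-0.49  0.11  0.25  2.11 -0.03  0.93  1.36]
shift [-0.05  0.01  0.85]
turn(tool) [ 0.   -0.   -0.03]
```

View pics/s3.png

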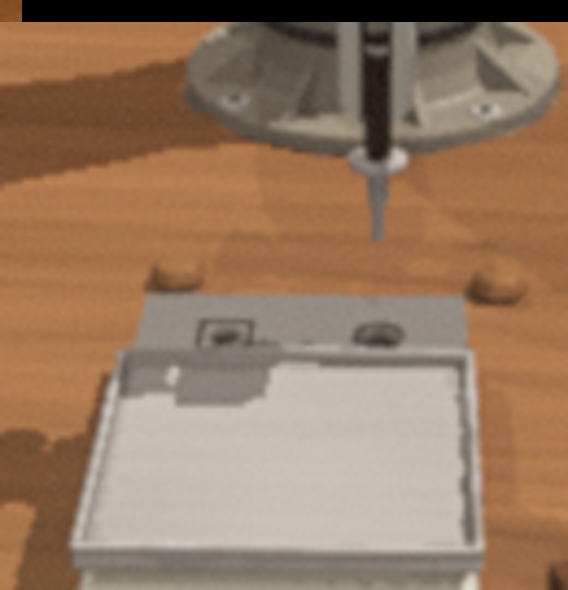

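```bash
python3 - <<'E'
from h import *
print(proj("scene",np.array([[.4615,.0516,.1026],[.463,.052,.045]])))
print(onz("scene",(286.3,179.9),.1026),onz("scene",(286.8,201.7),.045))
print(onz("scene",(200+226/4.37,201.2),.045))
E
```

```text
[[285.88676725 179.60772784]
 [285.98273503 201.36934391]]
[0.46284623 0.05269552 0.1026    ] [0.46434374 0.05408674 0.045     ]
[ 0.47035406 -0.02941715  0.045     ]
```

>>> move_arm:
  increments: [-0.05, 0.05, 0.3, 0, 0, 0, -1, 0, 0, 0.6, 0, 0, 0, -1, 0, 0, 0.6, 0, 0, 0, -1, 0, 0, 0.4, 0, 0, 0, -1, 0, 0, 0, 0, 0, 0, -1]

```text
time_s: 5.82
ee_pos: [0.4639, 0.0546, 0.1157]
ee_rot: [-0.001, -3.138, 0.002]
contact_force: [-0.9, -0.3, -0.5]
gripper_width: 0.0133
grasp_force: 35.0
```

```bash
python3 snap.py pics/s4.png 160 80 165 85 250 150 330 230
```

```text
scale 6 scene starts at row 30
5.92 [0.4648 0.0545 0.1179] [[-1.0, 0.001, -0.001], [0.001, 1.0, -0.001], [0.001, -0.001, -1.0]] 0.0138 34.999818205833435 [-0.1 -0.1 -0.6] [-0.48  0.2   0.25  2.15 -0.07  0.8   1.38]
```

View pics/s4.png

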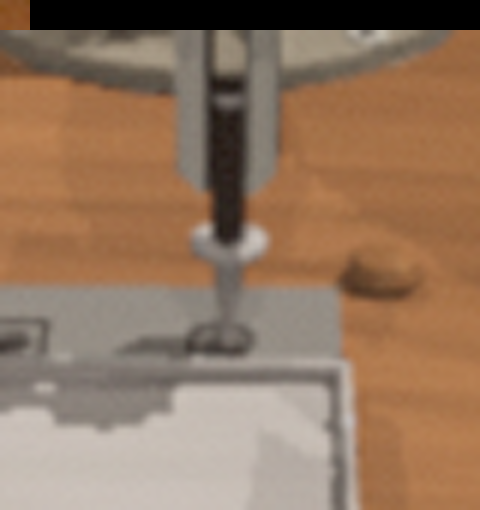

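>>> move_arm:
  increments: [0.04, -0.1, 0, 0, 0, 0, -1, 0, 0, 0.1, 0, 0, 0, -1, 0, 0, 0.1, 0, 0, 0, -1, 0, 0, 0, 0, 0, 0, -1]

```text
time_s: 6.25
ee_pos: [0.4635, 0.0512, 0.1125]
ee_rot: [0.003, 3.141, 0.0]
contact_force: [1.0, 0.1, 1.5]
gripper_width: 0.0132
grasp_force: 35.0
```

```bash
python3 snap.py pics/s5.png 160 80 165 85 250 150 330 230
```

```text
scale 6 scene starts at row 30
6.35 [0.4636 0.0512 0.1128] [[-1.0, 0.002, 0.001], [0.002, 1.0, 0.0], [-0.001, 0.0, -1.0]] 0.0133 35.000388622283936 [ 1.8 -0.5  1.7] [-0.47  0.2   0.25  2.16 -0.07  0.78  1.39]
```

View pics/s5.png

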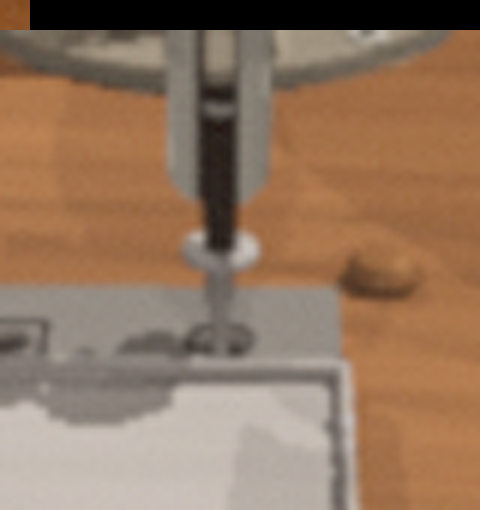

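Tip at (221,348) inside the round bezel (188–253); now press.

>>> move_arm:
  increments: [0, 0, 0.1, 0, 0, 0, -1, 0, 0, 0.08, 0, 0, 0, -1, 0, 0, 0.02, 0, 0, 0, -1, 0, 0, 0, 0, 0, 0, -1]

```text
time_s: 6.68
ee_pos: [0.4643, 0.0513, 0.1075]
ee_rot: [0.003, 3.14, 0.001]
contact_force: [-1.8, -1.3, 23.9]
gripper_width: 0.0134
grasp_force: 35.0
```

>>> move_arm:
  increments: [0, 0, 0, 0, 0, 0, -1, 0, 0, 0, 0, 0, 0, -1, 0, 0, -0.6, 0, 0, 0, -1, 0, 0, -0.9, 0, 0, 0, -1, 0, 0, -0.9, 0, 0, 0, -1]

```text
time_s: 7.1
ee_pos: [0.4623, 0.0509, 0.1787]
ee_rot: [-0.003, -3.139, 0.001]
contact_force: [0.5, 0.2, -0.8]
gripper_width: 0.0137
grasp_force: 35.0
```

>>> move_arm:
  increments: [-0.4, 0.24, 0, 0, 0, 0, -1, -0.8, 0.48, 0, 0, 0, 0, -1, -0.8, 0.48, 0, 0, 0, 0, -1, -0.8, 0.48, 0, 0, 0, 0, -1, -0.8, 0.48, 0, 0, 0, 0, -1]

```text
time_s: 7.52
ee_pos: [0.572, 0.1166, 0.1781]
ee_rot: [-0.003, -3.141, -0.0]
contact_force: [0.2, 0.1, 0.7]
gripper_width: 0.0133
grasp_force: 35.0
```

>>> move_arm:
  increments: [-0.8, 0.48, 0, 0, 0, 0, -1, -0.8, 0.48, 0, 0, 0, 0, -1, -0.8, 0.48, 0, 0, 0, 0, -1, -0.8, 0.48, 0, 0, 0, 0, -1, -0.3, 0.24, 0, 0, 0, 0, -1]

```text
time_s: 7.93
ee_pos: [0.6782, 0.1823, 0.1772]
ee_rot: [-0.001, -3.141, -0.0]
contact_force: [0.1, 0.6, -1.9]
gripper_width: 0.0137
grasp_force: 35.0
```

```bash
python3 snap.py pics/s6.png 160 80 165 85 290 150 420 280;python3 -c "
from h import *;goal((.6776,.1822,.081),np.pi/2)"
```

```text
scale 4.37 scene starts at row 22
8.03 [0.6769 0.1819 0.1769] [[-1.0, 0.0, -0.001], [0.0, 1.0, -0.0], [0.001, -0.0, -1.0]] 0.0137 34.999879002571106 [-1.   0.  -1.2] [-0.52  0.5   0.23  1.58 -0.12  1.08  1.32]
shift [-0.03  0.01  3.2 ]
turn(tool) [-0.   -0.01 -0.  ]
```

View pics/s6.png

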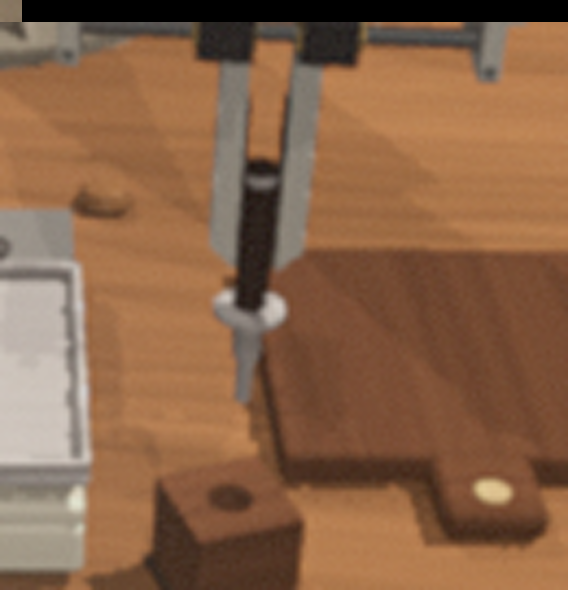

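```bash
python3 - <<'E'
from h import *
f=lambda u,v:(290+u/4.37,150+(v-22)/4.37)
print("hole",onz("scene",f(231,497),.05),"tip",onz("scene",f(243,402),.1769-.073),onz("scene",f(250,310),.1769-.029))
E
```

```text
hole [0.67759948 0.18422617 0.05      ] tip [0.68103373 0.18567997 0.1039    ] [0.6770074  0.18554291 0.1479    ]
```

>>> move_arm:
  increments: [0.03, -0.04, 0.4, 0, 0, 0, -1, 0, 0, 0.7, 0, 0, 0, -1, 0, 0, 0.7, 0, 0, 0, -1, 0, 0, 0.7, 0, 0, 0, -1, 0, 0, 0.5, 0, 0, 0, -1]

```text
time_s: 8.45
ee_pos: [0.6743, 0.1785, 0.0865]
ee_rot: [-0.004, -3.141, -0.0]
contact_force: [2.9, 3.4, 2.3]
gripper_width: 0.0135
grasp_force: 35.0
```

>>> move_arm:
  increments: [-0.08, 0.09, 0, 0, 0, 0, -1, 0, 0, 0.12, 0, 0, 0, -1, 0, 0, 0.06, 0, 0, 0, -1, 0, 0, 0, 0, 0, 0, -1]

```text
time_s: 8.78
ee_pos: [0.6777, 0.1814, 0.0834]
ee_rot: [0.003, 3.142, -0.0]
contact_force: [0.4, -0.7, -0.0]
gripper_width: 0.0134
grasp_force: 35.0
```

>>> move_arm:
  increments: [0, 0, 0.07, 0, 0, 0, -1, 0, 0, 0.06, 0, 0, 0, -1, 0, 0, 0, 0, 0, 0, -1]

```text
time_s: 9.03
ee_pos: [0.6781, 0.1818, 0.0794]
ee_rot: [0.003, 3.141, 0.0]
contact_force: [-0.1, -0.4, -1.2]
gripper_width: 0.0134
grasp_force: 35.0
```

>>> move_arm:
  increments: [0, 0, 0.06, 0, 0, 0, -1, 0, 0, 0, 0, 0, 0, -0.2, 0, 0, 0, 0, 0, 0, 0.2, 0, 0, 0, 0, 0, 0, 0.2, 0, 0, 0, 0, 0, 0, 0.2]

```text
time_s: 9.45
ee_pos: [0.6778, 0.1818, 0.0773]
ee_rot: [-0.003, -3.141, 0.0]
contact_force: [-0.5, -1.0, -0.5]
gripper_width: 0.0365
grasp_force: 0.0
```

>>> move_arm:
  increments: [0, 0, 0, 0, 0, 0, 0.2, 0, 0, -0.5, 0, 0, 0, 0.2, 0, 0, -0.9, 0, 0, 0, 0.2, 0, 0, -0.9, 0, 0, 0, 0.2, 0, 0, -0.9, 0, 0, 0, 0.2]

```text
time_s: 9.87
ee_pos: [0.6776, 0.1817, 0.1742]
ee_rot: [-0.003, -3.141, 0.001]
contact_force: [0.1, -0.4, -0.1]
gripper_width: 0.0562
grasp_force: 0.0
```

>>> move_arm:
  increments: [0, 0, -0.9, 0, 0, 0, 0.2, 0.24, -0.78, 0, 0, 0, 0, 0.2, 0.24, -0.78, 0, 0, 0, 0, 0.2, 0.24, -0.78, 0, 0, 0, 0, 0.2, 0.24, -0.78, 0, 0, 0, 0, 0.2]

```text
time_s: 10.28
ee_pos: [0.6484, 0.0873, 0.2004]
ee_rot: [0.002, 3.142, -0.0]
contact_force: [0.6, -0.3, 0.2]
gripper_width: 0.0566
grasp_force: 0.0
```

```bash
python3 snap.py pics/s7.png 370 130 480 280 70 160 370 290; python3 -c "
from h import *
print(proj('top',[[.531,-.284,.04]]))"
```

```text
scale 2.107 scene starts at row 316
10.38 [0.6483 0.0835 0.2009] [[-1.0, 0.007, 0.0], [0.007, 1.0, -0.001], [-0.0, -0.001, -1.0]] 0.0561 0.0 [ 0.1 -0.6 -0.2] [-0.42  0.4   0.26  1.67 -0.11  1.08  1.43]
[[413.93989446 201.73587452]]
```

View pics/s7.png

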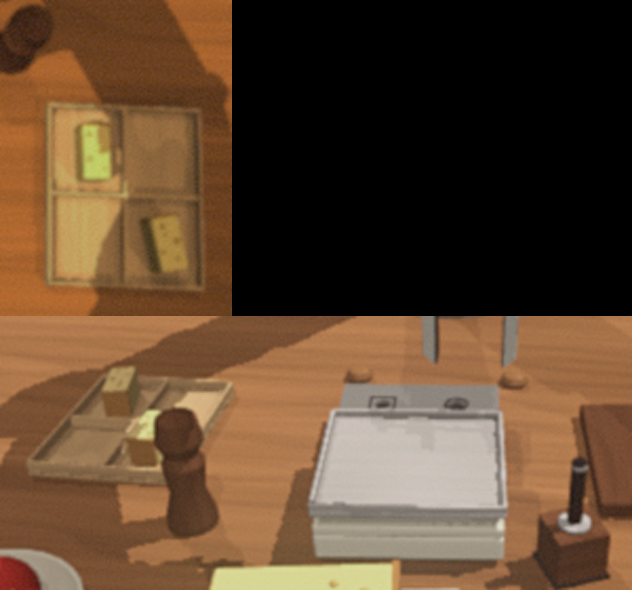

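>>> move_arm:
  increments: [0.26, -0.8, 0, 0, 0, 0, 0.2, 0.26, -0.8, 0, 0, 0, 0, 0.2, 0.26, -0.8, 0, 0, 0, 0, 0.2, 0.26, -0.8, 0, 0, 0, 0, 0.2, 0.26, -0.8, 0, 0, 0, 0, 0.2]
  force: 15

```text
time_s: 10.8
ee_pos: [0.6094, -0.0321, 0.2003]
ee_rot: [-0.002, -3.142, -0.0]
contact_force: [1.0, 0.1, -0.1]
gripper_width: 0.0562
grasp_force: 0.0
```

>>> move_arm:
  increments: [0.26, -0.8, 0, 0, 0, 0, 0.2, 0.26, -0.8, 0, 0, 0, 0, 0.2, 0.26, -0.8, 0, 0, 0, 0, 0.2, 0.26, -0.8, 0, 0, 0, 0, 0.2, 0.26, -0.8, 0, 0, 0, 0, 0.2]

```text
time_s: 11.22
ee_pos: [0.5703, -0.1521, 0.2004]
ee_rot: [0.002, 3.141, 0.0]
contact_force: [0.4, -0.0, -0.5]
gripper_width: 0.0562
grasp_force: 0.0
```

>>> move_arm:
  increments: [0.26, -0.8, 0, 0, 0, 0, 0.2, 0.26, -0.8, 0, 0, 0, 0, 0.2, 0.26, -0.8, 0, 0, 0, 0, 0.2, 0.26, -0.8, 0, 0, 0, 0, 0.2, 0.26, -0.8, 0, 0, 0, 0, 0.2]

```text
time_s: 11.63
ee_pos: [0.5312, -0.2722, 0.2004]
ee_rot: [0.002, 3.141, 0.0]
contact_force: [1.5, 0.4, -0.8]
gripper_width: 0.0564
grasp_force: 0.0
```

```bash
python3 -c "
from h import *
state();goal((.531,-.283,.021),np.pi/2)"
```

```text
11.63 [ 0.5312 -0.2722  0.2004] [[-1.0, 0.001, 0.0], [0.001, 1.0, 0.0], [-0.0, 0.0, -1.0]] 0.0564 0.0 [ 1.5  0.4 -0.8] [ 0.05  0.32  0.39  1.81 -0.14  1.04  2.07]
shift [ 0.01 -0.36  5.98]
turn(tool) [ 0.    0.   -0.01]
```

>>> move_arm:
  increments: [0, -0.36, 0.9, 0, 0, 0, 0.2, 0, 0, 0.9, 0, 0, 0, 0.2, 0, 0, 0.9, 0, 0, 0, 0.2, 0, 0, 0.9, 0, 0, 0, 0.2, 0, 0, 0.9, 0, 0, 0, 0.2]

```text
time_s: 12.05
ee_pos: [0.5317, -0.2819, 0.0642]
ee_rot: [0.002, 3.141, 0.0]
contact_force: [-0.1, 0.6, 0.3]
gripper_width: 0.0565
grasp_force: 0.0
```

>>> move_arm:
  increments: [0, 0, 0.6, 0, 0, 0, 0.2, 0, 0, 0.4, 0, 0, 0, 0.2, 0, 0, 0.3, 0, 0, 0, 0.2, 0, 0, 0.15, 0, 0, 0, 0.2, 0, 0, 0, 0, 0, 0, 0.2]

```text
time_s: 12.47
ee_pos: [0.5313, -0.2822, 0.0216]
ee_rot: [-0.003, -3.141, -0.0]
contact_force: [-0.7, -0.1, -0.1]
gripper_width: 0.0562
grasp_force: 0.0
```

>>> move_arm:
  increments: [0, 0, 0, 0, 0, 0, -1, 0, 0, 0, 0, 0, 0, -1, 0, 0, 0, 0, 0, 0, -1, 0, 0, 0, 0, 0, 0, -1, 0, 0, 0, 0, 0, 0, -1]

```text
time_s: 12.88
ee_pos: [0.5316, -0.2825, 0.0225]
ee_rot: [0.003, 3.141, -0.001]
contact_force: [-0.1, 0.7, 6.3]
gripper_width: 0.0294
grasp_force: 15.0
```

>>> move_arm:
  increments: [0, 0, 0, 0, 0, 0, -1, 0, 0, 0, 0, 0, 0, -1]

```text
time_s: 13.05
ee_pos: [0.5316, -0.2825, 0.0225]
ee_rot: [0.003, 3.141, -0.0]
contact_force: [-1.2, 0.7, 6.4]
gripper_width: 0.0299
grasp_force: 15.0
```

>>> move_arm:
  increments: [0, 0, -0.4, 0, 0, 0, -1, 0, 0, -0.8, 0, 0, 0, -1, 0, 0, -0.9, 0, 0, 0, -1, 0, 0, -0.9, 0, 0, 0, -1, 0, 0, -0.9, 0, 0, 0, -1]

```text
time_s: 13.47
ee_pos: [0.5309, -0.2823, 0.1409]
ee_rot: [-0.003, -3.142, 0.0]
contact_force: [0.7, -0.2, -1.0]
gripper_width: 0.03
grasp_force: 15.0
```

>>> move_arm:
  increments: [0, 0, -0.9, 0, 0, 0, -1, -0.11, 0.37, -0.8, 0, 0, 0, -1, -0.21, 0.73, -0.3, 0, 0, 0, -1, -0.21, 0.73, 0, 0, 0, 0, -1, -0.21, 0.73, 0, 0, 0, 0, -1]

```text
time_s: 13.88
ee_pos: [0.5539, -0.2049, 0.2007]
ee_rot: [0.004, 3.14, -0.0]
contact_force: [-0.6, -0.6, -2.2]
gripper_width: 0.0299
grasp_force: 15.0
```

>>> move_arm:
  increments: [-0.21, 0.73, 0, 0, 0, 0, -1, -0.21, 0.73, 0, 0, 0, 0, -1, -0.21, 0.73, 0, 0, 0, 0, -1, -0.21, 0.73, 0, 0, 0, 0, -1, -0.21, 0.73, 0, 0, 0, 0, -1]

```text
time_s: 14.3
ee_pos: [0.5852, -0.0951, 0.1997]
ee_rot: [0.003, 3.141, -0.0]
contact_force: [-0.0, -0.1, -0.8]
gripper_width: 0.0303
grasp_force: 15.0
```

>>> move_arm:
  increments: [-0.21, 0.73, 0, 0, 0, 0, -1, -0.21, 0.73, 0, 0, 0, 0, -1, -0.21, 0.73, 0.2, 0, 0, 0, -1, -0.11, 0.37, 0.5, 0, 0, 0, -1, 0, 0, 0, 0, 0, 0, -1]

```text
time_s: 14.72
ee_pos: [0.607, -0.0159, 0.1763]
ee_rot: [0.003, -3.139, -0.001]
contact_force: [-0.1, -0.6, -1.1]
gripper_width: 0.0303
grasp_force: 15.0
```

```bash
python3 -c "
from h import *
state();goal((.607,-.019,.083),np.pi/2+.077)"
```

```text
14.72 [ 0.607  -0.0159  0.1763] [[-1.0, -0.002, -0.002], [-0.002, 1.0, 0.001], [0.002, 0.001, -1.0]] 0.0303 15.000137686729431 [-0.1 -0.6 -1.1] [-0.31  0.35  0.29  1.8  -0.12  1.    1.6 ]
shift [-0.01 -0.1   3.11]
turn(tool) [ 0.01 -0.02 -0.75]
```

>>> move_arm:
  increments: [0, -0.1, 0.8, 0, 0, -0.4, -1, 0, 0, 0.8, 0, 0, -0.35, -1, 0, 0, 0.7, 0, 0, 0, -1, 0, 0, 0.5, 0, 0, 0, -1, 0, 0, 0.2, 0, 0, 0, -1]

```text
time_s: 15.13
ee_pos: [0.6064, -0.0233, 0.0866]
ee_rot: [0.113, -3.137, 0.001]
contact_force: [-1.1, -0.2, -1.2]
gripper_width: 0.0297
grasp_force: 15.0
```

>>> move_arm:
  increments: [0, 0, 0.08, 0, 0, 0, -1, 0, 0, 0.06, 0, 0, 0, -1, 0, 0, 0, 0, 0, 0, -1]

```text
time_s: 15.38
ee_pos: [0.6081, -0.0226, 0.0846]
ee_rot: [-0.114, 3.139, -0.0]
contact_force: [0.9, 0.5, -0.7]
gripper_width: 0.0295
grasp_force: 15.0
```

>>> move_arm:
  increments: [0, 0, 0.08, 0, 0, 0, -1, 0, 0, 0.06, 0, 0, 0, -1, 0, 0, 0, 0, 0, 0, -1]

```text
time_s: 15.63
ee_pos: [0.6077, -0.0223, 0.0796]
ee_rot: [-0.115, 3.139, 0.0]
contact_force: [-0.6, 1.0, -1.2]
gripper_width: 0.0296
grasp_force: 15.0
```

>>> move_arm:
  increments: [0, 0, 0.06, 0, 0, 0, -1, 0, 0, 0.04, 0, 0, 0, -1, 0, 0, 0, 0, 0, 0, -1]

```text
time_s: 15.88
ee_pos: [0.6078, -0.0223, 0.0768]
ee_rot: [-0.115, 3.139, 0.0]
contact_force: [-3.1, 1.1, 10.0]
gripper_width: 0.0292
grasp_force: 15.0
```

>>> move_arm:
  increments: [0, 0, 0, 0, 0, 0, 0.2, 0, 0, 0, 0, 0, 0, 0.2, 0, 0, 0, 0, 0, 0, 0.2, 0, 0, -0.4, 0, 0, 0, 0.2, 0, 0, -0.9, 0, 0, 0, 0.2]

```text
time_s: 16.3
ee_pos: [0.6057, -0.0224, 0.1137]
ee_rot: [0.115, -3.135, 0.001]
contact_force: [0.4, 0.1, 0.1]
gripper_width: 0.056
grasp_force: 0.0
```

>>> move_arm:
  increments: [0, 0, -0.9, 0, 0, 0, 0.2, 0, 0, -0.9, 0, 0, 0, 0.2, 0, 0, -0.9, 0, 0, 0, 0.2, 0.47, -0.76, -0.2, 0, 0, 0, 0.2, 0.47, -0.76, 0, 0, 0, 0, 0.2]

```text
time_s: 16.72
ee_pos: [0.5841, -0.0693, 0.2057]
ee_rot: [-0.119, 3.135, 0.0]
contact_force: [0.1, -0.9, -0.6]
gripper_width: 0.0565
grasp_force: 0.0
```

>>> move_arm:
  increments: [0.47, -0.76, 0, 0, 0, 0, 0.2, 0.47, -0.76, 0, 0, 0, 0, 0.2, 0.47, -0.76, 0, 0, 0, 0, 0.2, 0.47, -0.76, 0, 0, 0, 0, 0.2, 0.47, -0.76, 0, 0, 0, 0, 0.2]

```text
time_s: 17.13
ee_pos: [0.5201, -0.1899, 0.2034]
ee_rot: [-0.115, 3.139, -0.0]
contact_force: [1.6, 0.1, 0.0]
gripper_width: 0.056
grasp_force: 0.0
```

```bash
python3 snap.py pics/s8.png 370 130 480 280 70 160 370 290; python3 -c "
from h import *
goal((.436,-.357,.2),np.pi/2+.19)"
```

```text
scale 2.107 scene starts at row 316
17.23 [ 0.5188 -0.1929  0.2037] [[-0.998, -0.067, 0.0], [-0.067, 0.998, -0.001], [-0.0, -0.001, -1.0]] 0.0564 0.0 [-0.1  1.   0.4] [-0.07  0.24  0.37  1.9  -0.1   1.02  1.98]
shift [ 3.12 -5.27  0.13]
turn(tool) [-0.01  0.   -1.22]
```

View pics/s8.png

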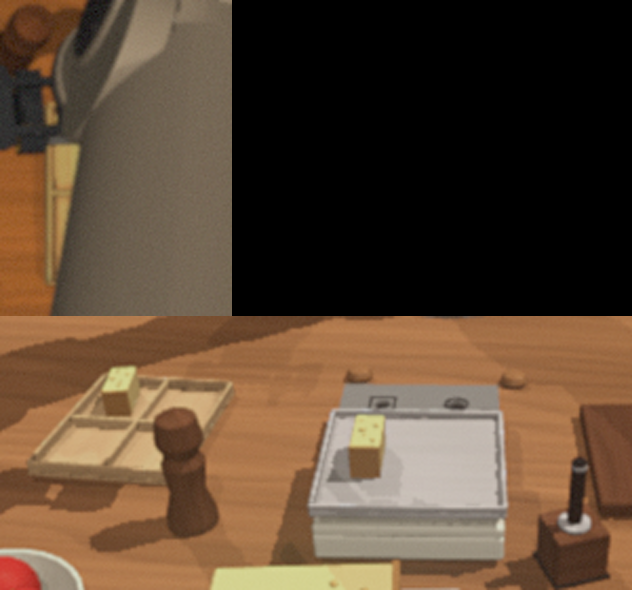

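>>> move_arm:
  increments: [0.44, -0.75, 0, 0, 0, 0, 0.2, 0.44, -0.75, 0, 0, 0, 0, 0.2, 0.44, -0.75, 0, 0, 0, 0, 0.2, 0.44, -0.75, 0, 0, 0, 0, 0.2, 0.44, -0.75, 0, 0, 0, 0, 0.2]

```text
time_s: 17.65
ee_pos: [0.4631, -0.3063, 0.2033]
ee_rot: [-0.116, 3.139, -0.0]
contact_force: [0.5, -0.3, -0.6]
gripper_width: 0.0564
grasp_force: 0.0
```

>>> move_arm:
  increments: [0.44, -0.75, 0, 0, 0, 0, 0.2, 0.44, -0.75, 0, 0, 0, 0, 0.2, 0, 0, 0.6, 0, 0, -0.6, 0.2, 0, 0, 0.9, 0, 0, -0.6, 0.2, 0, 0, 0.9, 0, 0, 0, 0.2]

```text
time_s: 18.07
ee_pos: [0.441, -0.3529, 0.1309]
ee_rot: [-0.308, 3.124, -0.002]
contact_force: [0.5, 0.0, -0.4]
gripper_width: 0.0565
grasp_force: 0.0
```

```bash
python3 -c "
from h import *
state();goal((.436,-.357,.021),np.pi/2+.19)"
```

```text
18.07 [ 0.441  -0.3529  0.1309] [[-0.981, -0.196, 0.002], [-0.196, 0.981, -0.001], [-0.002, -0.001, -1.0]] 0.0565 0.0 [ 0.5  0.  -0.4] [ 0.22  0.35  0.41  1.95 -0.18  0.88  2.5 ]
shift [ 0.2  -0.1   3.66]
turn(tool) [-0.01  0.02  0.07]
```

>>> move_arm:
  increments: [0.18, -0.1, 0.9, 0, 0, 0, 0.2, 0, 0, 0.9, 0, 0, 0, 0.2, 0, 0, 0.8, 0, 0, 0, 0.2, 0, 0, 0.6, 0, 0, 0, 0.2, 0, 0, 0.2, 0, 0, 0, 0.2]

```text
time_s: 18.48
ee_pos: [0.435, -0.3553, 0.0265]
ee_rot: [0.304, -3.125, -0.003]
contact_force: [-0.4, 1.2, -0.2]
gripper_width: 0.0565
grasp_force: 0.0
```

>>> move_arm:
  increments: [0, 0, 0.2, 0, 0, 0, 0.2, 0, 0, 0, 0, 0, 0, 0.2]

```text
time_s: 18.65
ee_pos: [0.4358, -0.3563, 0.0225]
ee_rot: [0.303, -3.127, -0.0]
contact_force: [0.3, -0.1, 0.8]
gripper_width: 0.0566
grasp_force: 0.0
```

>>> move_arm:
  increments: [0, 0, 0, 0, 0, 0, -1, 0, 0, 0, 0, 0, 0, -1, 0, 0, 0, 0, 0, 0, -1, 0, 0, 0, 0, 0, 0, -1, 0, 0, 0, 0, 0, 0, -1]

```text
time_s: 19.07
ee_pos: [0.436, -0.3569, 0.0232]
ee_rot: [-0.303, 3.126, -0.001]
contact_force: [-0.1, 0.2, 6.9]
gripper_width: 0.0297
grasp_force: 15.0
```

>>> move_arm:
  increments: [0, 0, 0, 0, 0, 0, -1, 0, 0, 0, 0, 0, 0, -1, 0, 0, -0.4, 0, 0, 0, -1, 0, 0, -0.8, 0, 0, 0, -1, 0, 0, -0.9, 0, 0, 0, -1]

```text
time_s: 19.48
ee_pos: [0.4345, -0.3561, 0.086]
ee_rot: [0.302, -3.125, -0.002]
contact_force: [-0.0, -0.2, -0.7]
gripper_width: 0.0298
grasp_force: 15.0
```

>>> move_arm:
  increments: [0, 0, -0.9, 0, 0, 0.4, -1, 0, 0, -0.9, 0, 0, 0.4, -1, 0, 0, -0.9, 0, 0, 0.35, -1, 0, 0, -0.9, 0, 0, 0, -1, 0, 0, -0.2, 0, 0, 0, -1]

```text
time_s: 19.9
ee_pos: [0.4365, -0.3576, 0.2044]
ee_rot: [-0.121, 3.135, -0.004]
contact_force: [0.5, -0.8, 0.1]
gripper_width: 0.03
grasp_force: 15.0
```

```bash
python3 -c "
from h import *
state();goal((.601,.061,.2),np.pi/2+.077)"
```

```text
19.9 [ 0.4365 -0.3576  0.2044] [[-0.997, -0.077, 0.005], [-0.077, 0.997, -0.002], [-0.004, -0.003, -1.0]] 0.03 15.000063925981522 [ 0.5 -0.8  0.1] [ 0.17  0.26  0.48  1.88 -0.14  1.02  2.36]
shift [-6.55 13.49  0.14]
turn(tool) [-0.03  0.04  0.  ]
```

>>> move_arm:
  increments: [-0.18, 0.37, 0, 0, 0, 0, -1, -0.36, 0.75, 0, 0, 0, 0, -1, -0.36, 0.75, 0, 0, 0, 0, -1, -0.36, 0.75, 0, 0, 0, 0, -1, -0.36, 0.75, 0, 0, 0, 0, -1]

```text
time_s: 20.32
ee_pos: [0.4759, -0.2508, 0.1997]
ee_rot: [0.122, -3.139, -0.0]
contact_force: [0.2, 0.1, -1.0]
gripper_width: 0.0299
grasp_force: 15.0
```

>>> move_arm:
  increments: [-0.36, 0.75, 0, 0, 0, 0, -1, -0.36, 0.75, 0, 0, 0, 0, -1, -0.36, 0.75, 0, 0, 0, 0, -1, -0.36, 0.75, 0, 0, 0, 0, -1, -0.36, 0.75, 0, 0, 0, 0, -1]

```text
time_s: 20.73
ee_pos: [0.521, -0.1344, 0.1997]
ee_rot: [0.123, -3.139, -0.0]
contact_force: [1.1, 0.6, -1.2]
gripper_width: 0.03
grasp_force: 15.0
```

>>> move_arm:
  increments: [-0.36, 0.75, 0, 0, 0, 0, -1, -0.36, 0.75, 0, 0, 0, 0, -1, -0.36, 0.75, 0, 0, 0, 0, -1, -0.36, 0.75, 0, 0, 0, 0, -1, -0.36, 0.75, 0, 0, 0, 0, -1]

```text
time_s: 21.15
ee_pos: [0.566, -0.0181, 0.1997]
ee_rot: [0.123, -3.139, 0.0]
contact_force: [0.1, -0.4, -0.9]
gripper_width: 0.03
grasp_force: 15.0
```

>>> move_arm:
  increments: [-0.36, 0.75, 0, 0, 0, 0, -1, -0.36, 0.75, 0, 0, 0, 0, -1, -0.36, 0.75, 0, 0, 0, 0, -1, -0.2, 0.4, 0, 0, 0, 0, -1, 0, 0, 0, 0, 0, 0, -1]

```text
time_s: 21.57
ee_pos: [0.5985, 0.0662, 0.1992]
ee_rot: [0.129, -3.139, -0.001]
contact_force: [-0.1, -0.3, -1.2]
gripper_width: 0.03
grasp_force: 15.0
```

```bash
python3 -c "
from h import *
state();goal((.601,.061,.085),np.pi/2+.077)"
```

```text
21.57 [0.5985 0.0662 0.1992] [[-0.997, -0.082, -0.0], [-0.082, 0.997, 0.0], [0.0, 0.0, -1.0]] 0.03 15.00018060207367 [-0.1 -0.3 -1.2] [-0.41  0.32  0.25  1.79 -0.09  1.04  1.52]
shift [-0.07 -0.18  3.81]
turn(tool) [ 0.   -0.    0.05]
```

>>> move_arm:
  increments: [-0.07, -0.1, 0.9, 0, 0, 0, -1, 0, 0, 0.9, 0, 0, 0, -1, 0, 0, 0.9, 0, 0, 0, -1, 0, 0, 0.7, 0, 0, 0, -1, 0, 0, 0.4, 0, 0, 0, -1]

```text
time_s: 21.98
ee_pos: [0.599, 0.0586, 0.0832]
ee_rot: [0.121, -3.136, 0.002]
contact_force: [-1.1, 0.3, -0.5]
gripper_width: 0.03
grasp_force: 15.0
```

>>> move_arm:
  increments: [0, 0, 0.08, 0, 0, 0, -1, 0, 0, 0.08, 0, 0, 0, -1, 0, 0, 0, 0, 0, 0, -1]

```text
time_s: 22.23
ee_pos: [0.601, 0.0598, 0.0815]
ee_rot: [-0.122, 3.138, -0.0]
contact_force: [-0.3, 0.2, -0.0]
gripper_width: 0.0297
grasp_force: 15.0
```

>>> move_arm:
  increments: [0, 0, 0.06, 0, 0, 0, -1, 0, 0, 0.05, 0, 0, 0, -1, 0, 0, 0, 0, 0, 0, -1]

```text
time_s: 22.48
ee_pos: [0.6014, 0.0602, 0.0784]
ee_rot: [-0.123, 3.137, 0.0]
contact_force: [0.9, -0.9, 6.7]
gripper_width: 0.0301
grasp_force: 15.0
```

>>> move_arm:
  increments: [0, 0, 0, 0, 0, 0, 0.2, 0, 0, 0, 0, 0, 0, 0.2, 0, 0, 0, 0, 0, 0, 0.2, 0, 0, -0.4, 0, 0, 0, 0.2, 0, 0, -0.9, 0, 0, 0, 0.2]

```text
time_s: 22.9
ee_pos: [0.5986, 0.06, 0.1147]
ee_rot: [0.123, -3.134, 0.002]
contact_force: [-0.2, 0.3, 0.5]
gripper_width: 0.056
grasp_force: 0.0
```

>>> move_arm:
  increments: [0, 0, -0.9, 0, 0, 0.4, 0.2, 0, 0, -0.9, 0, 0, 0.38, 0.2, 0, 0, -0.4, 0, 0, 0, 0.2, -0.5, 0.8, 0, 0, 0, 0, 0.2, -0.5, 0.8, 0, 0, 0, 0, 0.2]

```text
time_s: 23.32
ee_pos: [0.6312, 0.1076, 0.1845]
ee_rot: [0.002, 3.139, 0.001]
contact_force: [0.8, -0.2, -0.3]
gripper_width: 0.0559
grasp_force: 0.0
```

>>> move_arm:
  increments: [-0.5, 0.8, 0, 0, 0, 0, 0.2, -0.5, 0.8, 0, 0, 0, 0, 0.2, -0.5, 0.8, 0, 0, 0, 0, 0.2, 0, 0, 0, 0, 0, 0, 0.2]

```text
time_s: 23.65
ee_pos: [0.6765, 0.1863, 0.1818]
ee_rot: [0.01, -3.141, -0.003]
contact_force: [-0.7, 0.2, -0.4]
gripper_width: 0.0561
grasp_force: 0.0
```

```bash
python3 snap.py pics/s9.png 235 110 240 115 200 140 420 300; python3 -c "
from h import *
goal((.6778,.1818,.079),np.pi/2)"
```

```text
scale 3.576 scene starts at row 18
23.75 [0.6754 0.1812 0.1819] [[-1.0, -0.002, -0.001], [-0.002, 1.0, -0.0], [0.001, -0.0, -1.0]] 0.0567 0.0 [-0.3  0.2 -0.1] [-0.52  0.49  0.24  1.58 -0.13  1.09  1.32]
shift [-0.08  0.02  3.43]
turn(tool) [-0.   -0.01  0.02]
```

View pics/s9.png

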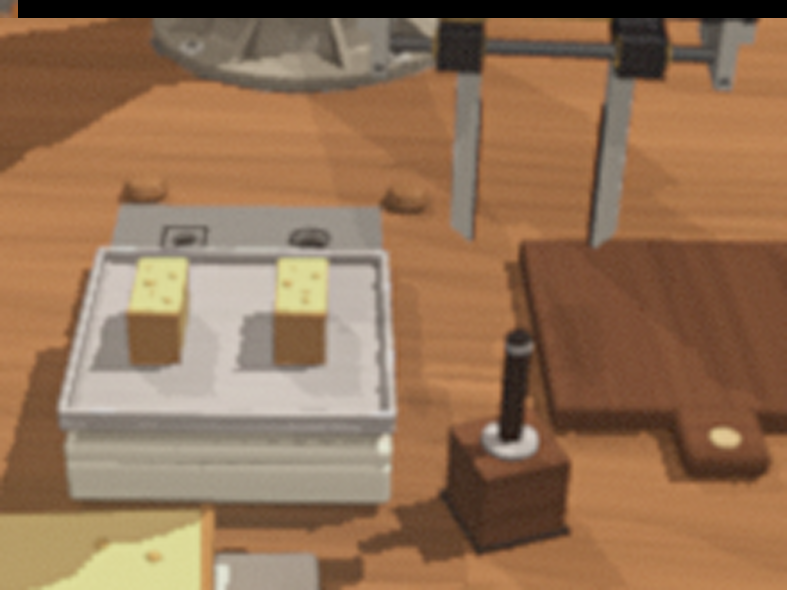

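Both portions lie upright side by side on the pan (rows 260–365, columns 130–187 and 275–327), and the stylus stands at (515,385). Pick up the stylus again.

>>> move_arm:
  increments: [-0.06, 0.02, 0.5, 0, 0, 0, 0.2, 0, 0, 0.8, 0, 0, 0, 0.2, 0, 0, 0.8, 0, 0, 0, 0.2, 0, 0, 0.8, 0, 0, 0, 0.2, 0, 0, 0.52, 0, 0, 0, 0.2]
  force: 35

```text
time_s: 24.17
ee_pos: [0.6759, 0.1791, 0.077]
ee_rot: [-0.001, -3.139, 0.002]
contact_force: [-0.1, -0.7, 0.3]
gripper_width: 0.0562
grasp_force: 0.0
```

>>> move_arm:
  increments: [0, 0, 0, 0, 0, 0, -1, 0, 0, 0, 0, 0, 0, -1, 0, 0, 0, 0, 0, 0, -1, 0, 0, 0, 0, 0, 0, -1, 0, 0, 0, 0, 0, 0, -1]

```text
time_s: 24.58
ee_pos: [0.678, 0.1808, 0.0811]
ee_rot: [0.0, 3.14, 0.001]
contact_force: [0.5, 0.1, -0.3]
gripper_width: 0.0264
grasp_force: 0.0
```

>>> move_arm:
  increments: [0, 0, 0, 0, 0, 0, -1, 0, 0, 0, 0, 0, 0, -1, 0, 0, 0, 0, 0, 0, -1, 0, 0, 0, 0, 0, 0, -1, 0, 0, 0, 0, 0, 0, -1]

```text
time_s: 25.0
ee_pos: [0.6776, 0.181, 0.0802]
ee_rot: [-0.0, 3.141, 0.0]
contact_force: [-1.5, -0.2, 5.8]
gripper_width: 0.0132
grasp_force: 35.0
```

>>> move_arm:
  increments: [0, 0, -0.5, 0, 0, 0, -1, 0, 0, -0.9, 0, 0, 0, -1, 0, 0, -0.9, 0, 0, 0, -1, 0, 0, -0.9, 0, 0, 0, -1, 0, 0, -0.9, 0, 0, 0, -1]

```text
time_s: 25.42
ee_pos: [0.6771, 0.1807, 0.2039]
ee_rot: [0.0, -3.141, 0.0]
contact_force: [-0.2, 0.3, -1.5]
gripper_width: 0.0133
grasp_force: 35.0
```

>>> move_arm:
  increments: [0.35, -0.35, 0, 0, 0, 0, -1, 0.7, -0.71, 0, 0, 0, 0, -1, 0.7, -0.71, 0, 0, 0, 0, -1, 0.7, -0.71, 0, 0, 0, 0, -1, 0.7, -0.71, 0, 0, 0, 0, -1]

```text
time_s: 25.83
ee_pos: [0.5816, 0.0842, 0.2026]
ee_rot: [0.001, -3.141, 0.0]
contact_force: [0.5, -0.6, -0.7]
gripper_width: 0.0133
grasp_force: 35.0
```

>>> move_arm:
  increments: [0.7, -0.71, 0, 0, 0, 0, -1, 0.7, -0.71, 0, 0, 0, 0, -1, 0.7, -0.71, 0, 0, 0, 0, -1, 0.7, -0.71, 0, 0, 0, 0, -1, 0.7, -0.71, 0, 0, 0, 0, -1]

```text
time_s: 26.25
ee_pos: [0.4766, -0.0223, 0.2027]
ee_rot: [0.0, -3.142, -0.0]
contact_force: [0.9, 0.3, 0.6]
gripper_width: 0.0133
grasp_force: 35.0
```

>>> move_arm:
  increments: [0.25, -0.36, 0, 0, 0, 0, -1, 0, 0, 0, 0, 0, 0, -1, 0, 0, 0, 0, 0, 0, -1]

```text
time_s: 26.5
ee_pos: [0.4707, -0.0322, 0.2031]
ee_rot: [0.001, 3.141, 0.001]
contact_force: [-0.4, 0.1, -0.0]
gripper_width: 0.0133
grasp_force: 35.0
```

```bash
python3 -c "
from h import *
state();goal((.470,-.032,.1203),np.pi/2)"
```

```text
26.5 [ 0.4707 -0.0322  0.2031] [[-1.0, 0.001, 0.001], [0.001, 1.0, 0.0], [-0.001, 0.0, -1.0]] 0.0133 34.999911189079285 [-0.4  0.1 -0. ] [-0.37  0.09  0.32  2.06 -0.03  0.99  1.54]
shift [0.03 0.01 2.76]
turn(tool) [ 0.    0.01 -0.01]
```

>>> move_arm:
  increments: [0.02, 0, 0.5, 0, 0, 0, -1, 0, 0, 0.8, 0, 0, 0, -1, 0, 0, 0.8, 0, 0, 0, -1, 0, 0, 0.5, 0, 0, 0, -1, 0, 0, 0.1, 0, 0, 0, -1]

```text
time_s: 26.92
ee_pos: [0.4692, -0.0312, 0.1193]
ee_rot: [0.003, -3.138, 0.001]
contact_force: [-1.0, 0.8, -1.1]
gripper_width: 0.0137
grasp_force: 35.0
```

>>> move_arm:
  increments: [0, 0, 0.1, 0, 0, 0, -1, 0, 0, 0, 0, 0, 0, -1, 0, 0, 0, 0, 0, 0, -1]

```text
time_s: 27.17
ee_pos: [0.4706, -0.0319, 0.1195]
ee_rot: [-0.001, 3.141, 0.0]
contact_force: [0.7, -0.0, -0.9]
gripper_width: 0.0133
grasp_force: 35.0
```

```bash
python3 snap.py pics/s10.png 160 80 165 85 215 150 295 230
```

```text
scale 6 scene starts at row 30
27.27 [ 0.4705 -0.032   0.1196] [[-1.0, -0.0, 0.001], [-0.0, 1.0, 0.0], [-0.001, 0.0, -1.0]] 0.0132 34.99990224838257 [ 0.5 -1.  -1. ] [-0.35  0.2   0.32  2.15 -0.09  0.8   1.59]
```

View pics/s10.png

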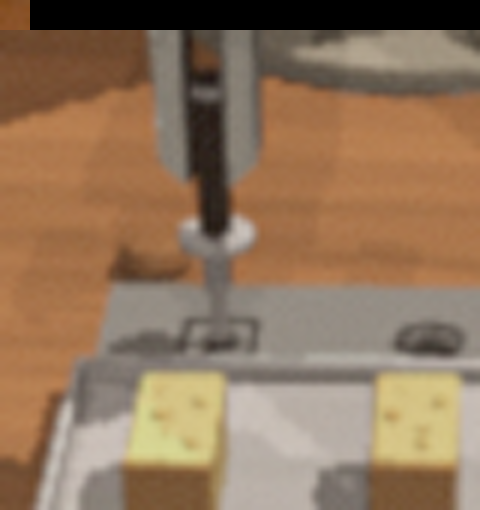

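Tip (221,335) is centred over the square bezel (183–257). Press.

>>> move_arm:
  increments: [0, 0, 0.15, 0, 0, 0, -1, 0, 0, 0.1, 0, 0, 0, -1, 0, 0, 0, 0, 0, 0, -1]

```text
time_s: 27.52
ee_pos: [0.4702, -0.0321, 0.1112]
ee_rot: [-0.0, 3.141, 0.0]
contact_force: [1.9, 0.6, 3.4]
gripper_width: 0.0133
grasp_force: 35.0
```

>>> move_arm:
  increments: [0, 0, 0.07, 0, 0, 0, -1, 0, 0, 0.06, 0, 0, 0, -1, 0, 0, 0, 0, 0, 0, -1]

```text
time_s: 27.77
ee_pos: [0.471, -0.0322, 0.1084]
ee_rot: [0.0, 3.139, 0.001]
contact_force: [-1.4, 1.2, 22.6]
gripper_width: 0.0133
grasp_force: 35.0
```

>>> move_arm:
  increments: [0, 0, 0, 0, 0, 0, -1, 0, 0, 0, 0, 0, 0, -1, 0, 0, 0, 0, 0, 0, -1, 0, 0, -0.5, 0, 0, 0, -1, 0, 0, -0.9, 0, 0, 0, -1]

```text
time_s: 28.18
ee_pos: [0.468, -0.0324, 0.1479]
ee_rot: [0.0, -3.137, 0.002]
contact_force: [0.4, -0.3, -0.7]
gripper_width: 0.0135
grasp_force: 35.0
```

>>> move_arm:
  increments: [0, 0, -0.9, 0, 0, 0, -1, 0, 0, -0.9, 0, 0, 0, -1, -0.35, 0.35, 0, 0, 0, 0, -1, -0.7, 0.71, 0, 0, 0, 0, -1, -0.7, 0.71, 0, 0, 0, 0, -1]

```text
time_s: 28.6
ee_pos: [0.5228, 0.0214, 0.2037]
ee_rot: [0.002, 3.141, 0.001]
contact_force: [0.8, 0.3, -0.7]
gripper_width: 0.0134
grasp_force: 35.0
```

>>> move_arm:
  increments: [-0.7, 0.71, 0, 0, 0, 0, -1, -0.7, 0.71, 0, 0, 0, 0, -1, -0.7, 0.71, 0, 0, 0, 0, -1, -0.7, 0.71, 0, 0, 0, 0, -1, -0.7, 0.71, 0, 0, 0, 0, -1]

```text
time_s: 29.02
ee_pos: [0.6278, 0.1287, 0.2023]
ee_rot: [0.0, -3.14, 0.0]
contact_force: [-0.6, -0.1, -0.6]
gripper_width: 0.0133
grasp_force: 35.0
```

>>> move_arm:
  increments: [-0.7, 0.71, 0, 0, 0, 0, -1, -0.7, 0.71, 0, 0, 0, 0, -1, -0.25, 0.36, 0, 0, 0, 0, -1, 0, 0, 0, 0, 0, 0, -1, 0, 0, 0, 0, 0, 0, -1]

```text
time_s: 29.43
ee_pos: [0.6763, 0.1812, 0.2018]
ee_rot: [0.002, -3.14, 0.001]
contact_force: [-0.1, -1.2, -0.7]
gripper_width: 0.0133
grasp_force: 35.0
```

```bash
python3 -c "
from h import *
state();goal((.677,.1815,.2),np.pi/2)"
```

```text
29.43 [0.6763 0.1812 0.2018] [[-1.0, -0.001, -0.002], [-0.001, 1.0, -0.001], [0.002, -0.001, -1.0]] 0.0133 34.999802112579346 [-0.1 -1.2 -0.7] [-0.53  0.48  0.24  1.55 -0.12  1.13  1.32]
shift [-0.02  0.01  0.06]
turn(tool) [-0.01 -0.02  0.01]
```

>>> move_arm:
  increments: [-0.02, 0.01, 0.6, 0, 0, 0, -1, 0, 0, 0.7, 0, 0, 0, -1, 0, 0, 0.7, 0, 0, 0, -1, 0, 0, 0.3, 0, 0, 0, -1, 0, 0, 0.2, 0, 0, 0, -1]

```text
time_s: 29.85
ee_pos: [0.6764, 0.18, 0.1271]
ee_rot: [-0.001, -3.14, 0.001]
contact_force: [-0.2, -0.1, -0.0]
gripper_width: 0.0135
grasp_force: 35.0
```

>>> move_arm:
  increments: [0, 0, 0.4, 0, 0, 0, -1, 0, 0, 0.4, 0, 0, 0, -1, 0, 0, 0.4, 0, 0, 0, -1, 0, 0, 0.2, 0, 0, 0, -1, 0, 0, 0, 0, 0, 0, -1]

```text
time_s: 30.27
ee_pos: [0.6765, 0.1809, 0.0846]
ee_rot: [0.0, -3.139, 0.001]
contact_force: [-0.1, 0.5, -0.5]
gripper_width: 0.0134
grasp_force: 35.0
```

>>> move_arm:
  increments: [0, 0, 0.12, 0, 0, 0, -1, 0, 0, 0.1, 0, 0, 0, -1, 0, 0, 0, 0, 0, 0, -1, 0, 0, 0, 0, 0, 0, -0.2, 0, 0, 0, 0, 0, 0, 0.2]

```text
time_s: 30.68
ee_pos: [0.6775, 0.1812, 0.0801]
ee_rot: [-0.0, 3.141, 0.0]
contact_force: [0.5, -0.6, 0.0]
gripper_width: 0.0234
grasp_force: 0.0
```

>>> move_arm:
  increments: [0, 0, 0, 0, 0, 0, 0.2, 0, 0, 0, 0, 0, 0, 0.2, 0, 0, 0, 0, 0, 0, 0.2, 0, 0, -0.4, 0, 0, 0, 0.2, 0, 0, -0.9, 0, 0, 0, 0.2]

```text
time_s: 31.1
ee_pos: [0.6754, 0.1807, 0.1166]
ee_rot: [0.001, -3.137, 0.003]
contact_force: [-1.0, -0.0, 0.0]
gripper_width: 0.0555
grasp_force: 0.0
```

>>> move_arm:
  increments: [0, 0, -0.9, 0, 0, 0, 0.2, 0, 0, -0.9, 0, 0, 0, 0.2, 0, 0, -0.9, 0, 0, 0, 0.2]

```text
time_s: 31.35
ee_pos: [0.6773, 0.181, 0.2021]
ee_rot: [0.0, 3.141, 0.0]
contact_force: [0.2, 0.1, 0.0]
gripper_width: 0.0565
grasp_force: 0.0
```

```bash
cat > blobs.py <<'E'
from h import *
for n,(u0,v0,u1,v1) in dict(scene=(60,160,460,275),top=(100,120,480,290)).items():
    im=imaging.camera(n);cv2.imwrite("pics/last_%s.png"%n,im[:,:,::-1])
    h=cv2.cvtColor(im,cv2.COLOR_RGB2HSV);m=cv2.inRange(h,(22,90,130),(40,255,255));k=np.zeros_like(m);k[v0:v1,u0:u1]=m[v0:v1,u0:u1]
    N,_,st,ce=cv2.connectedComponentsWithStats(k)
    for i in range(1,N):
        if st[i,4]>25:print(n,st[i].tolist(),ce[i].round(1))
E
python3 blobs.py; python3 -c "
from h import *
state();goal((.601,.060,.2),np.pi/2+.077)
print(proj('scene',[[.601,.06,.095],[.607,-.022,.095]]),proj('scene',[[.677,.182,.121],[.677,.182,.054]]))
a=cv2.imread('pics/last_scene.png')[150:300,330:360]
d=a.max(2);print([ (r+150,(np.where(d[r]<45)[0]+330).tolist()[:1],(np.where(d[r]<45)[0]+330).tolist()[-1:]) for r in range(70,110,4)])"
```

```text
top [295, 147, 15, 28, 384] [301.9 160.2]
top [257, 150, 15, 27, 368] [264.3 163.1]
31.45 [0.6796 0.1815 0.2058] [[-1.0, 0.0, 0.007], [0.0, 1.0, 0.003], [-0.007, 0.003, -1.0]] 0.0564 0.0 [ 0.7 -0.   0.5] [-0.53  0.48  0.25  1.55 -0.12  1.12  1.32]
shift [ 2.62 -4.05  0.16]
turn(tool) [ 0.02  0.07 -0.77]
[[283.1612736  214.58147723]
 [243.41600543 213.98305798]] [[344.22647885 228.03885644]
 [341.835529   256.78876327]]
[(220, [], []), (224, [], []), (228, [], []), (232, [], []), (236, [342], [346]), (240, [341], [341]), (244, [341], [345]), (248, [344], [344]), (252, [340], [344]), (256, [340], [343])]
```

>>> move_arm:
  increments: [0.2, -0.3, 0, 0, 0, 0, 0.2, 0.5, -0.75, 0, 0, 0, 0, 0.2, 0.5, -0.75, 0, 0, 0, 0, 0.2, 0.5, -0.75, 0, 0, 0, 0, 0.2, 0.5, -0.75, 0, 0, 0, 0, 0.2]
  force: 15

```text
time_s: 31.87
ee_pos: [0.6094, 0.0803, 0.1989]
ee_rot: [-0.0, -3.14, 0.001]
contact_force: [0.5, 0.7, 0.2]
gripper_width: 0.0564
grasp_force: 0.0
```

>>> move_arm:
  increments: [0.37, -0.65, 0, 0, 0, 0, 0.2, 0, -0.1, 0.5, 0, 0, -0.4, 0.2, 0, 0, 0.8, 0, 0, -0.37, 0.2, 0, 0, 0, 0, 0, 0, 0.2]

```text
time_s: 32.2
ee_pos: [0.5972, 0.0583, 0.157]
ee_rot: [0.123, -3.134, 0.002]
contact_force: [-1.1, -0.3, -1.0]
gripper_width: 0.0566
grasp_force: 0.0
```

```bash
python3 -c "
from h import *
state();goal((.601,.060,.079),np.pi/2+.077)
print(onz('top',(264.3,163.1),.095),onz('top',(301.9,160.2),.095))"
```

```text
32.2 [0.5972 0.0583 0.157 ] [[-0.997, -0.078, -0.005], [-0.078, 0.997, -0.001], [0.006, -0.001, -1.0]] 0.0566 0.0 [-1.1 -0.3 -1. ] [-0.41  0.36  0.25  1.83 -0.11  0.96  1.54]
shift [-0.15  0.05  2.6 ]
turn(tool) [-0.01 -0.06  0.01]
[0.59847068 0.05695476 0.095     ] [ 0.60721404 -0.02467482  0.095     ]
```

>>> move_arm:
  increments: [-0.06, 0.03, 0.7, 0, 0, 0, 0.2, 0, 0, 0.7, 0, 0, 0, 0.2, 0, 0, 0.6, 0, 0, 0, 0.2, 0, 0, 0.4, 0, 0, 0, 0.2, 0, 0, 0.1, 0, 0, 0, 0.2]

```text
time_s: 32.62
ee_pos: [0.6006, 0.0604, 0.0841]
ee_rot: [0.12, -3.136, 0.001]
contact_force: [-0.7, 0.5, 0.6]
gripper_width: 0.0562
grasp_force: 0.0
```

>>> move_arm:
  increments: [0, 0, 0, 0, 0, 0, 0.2, 0, 0, 0, 0, 0, 0, -1, 0, 0, 0, 0, 0, 0, -1, 0, 0, 0, 0, 0, 0, -1, 0, 0, 0, 0, 0, 0, -1]

```text
time_s: 33.03
ee_pos: [0.6023, 0.0607, 0.0865]
ee_rot: [-0.121, 3.138, 0.0]
contact_force: [0.1, 0.1, -0.2]
gripper_width: 0.0332
grasp_force: 0.0
```

>>> move_arm:
  increments: [0, 0, 0, 0, 0, 0, -1, 0, 0, 0, 0, 0, 0, -1, 0, 0, 0, 0, 0, 0, -1]

```text
time_s: 33.28
ee_pos: [0.6023, 0.0607, 0.0861]
ee_rot: [-0.121, 3.139, 0.0]
contact_force: [0.9, -0.1, 2.0]
gripper_width: 0.0299
grasp_force: 15.0
```

>>> move_arm:
  increments: [0, 0, 0, 0, 0, 0, -1, 0, 0, -0.2, 0, 0, 0, -1, 0, 0, -0.5, 0, 0, 0, -1, 0, 0, -0.8, 0, 0, 0, -1, 0, 0, -0.8, 0, 0, 0, -1]
  force: 25

```text
time_s: 33.7
ee_pos: [0.6012, 0.0604, 0.1553]
ee_rot: [0.121, -3.137, 0.001]
contact_force: [0.6, -0.2, -0.4]
gripper_width: 0.0297
grasp_force: 25.0
```

>>> move_arm:
  increments: [0, 0, -0.8, 0, 0, 0, -1, 0, 0, -0.4, 0, 0, 0, -1, 0.12, 0.36, 0, 0, 0, 0, -1, 0.24, 0.73, 0, 0, 0, 0, -1, 0.24, 0.73, 0, 0, 0, 0, -1]

```text
time_s: 34.12
ee_pos: [0.5788, 0.1142, 0.1897]
ee_rot: [0.119, -3.138, 0.001]
contact_force: [0.4, 0.9, -0.1]
gripper_width: 0.0296
grasp_force: 25.0
```

>>> move_arm:
  increments: [0.24, 0.73, 0, 0, 0, 0, -1, 0.24, 0.73, 0, 0, 0, 0, -1, 0.24, 0.73, 0, 0, 0, 0, -1, 0.24, 0.73, 0, 0, 0, 0, -1, 0.24, 0.73, 0, 0, 0, 0, -1]

```text
time_s: 34.53
ee_pos: [0.5337, 0.2215, 0.1893]
ee_rot: [0.122, -3.137, 0.001]
contact_force: [0.4, 0.5, -0.8]
gripper_width: 0.0293
grasp_force: 25.0
```

>>> move_arm:
  increments: [0.24, 0.73, 0, 0, 0, 0, -1, 0.24, 0.73, 0, 0, 0, 0, -1, 0.24, 0.73, 0, 0, 0, 0, -1, 0.24, 0.73, 0, 0, 0, 0, -1, 0.24, 0.73, 0.3, 0, 0, 0, -1]

```text
time_s: 34.95
ee_pos: [0.49, 0.3282, 0.1816]
ee_rot: [-0.122, 3.139, 0.001]
contact_force: [0.3, 0.5, -0.7]
gripper_width: 0.0294
grasp_force: 25.0
```

```bash
python3 -c "
from h import *
state();goal((.485,.338,.047),np.pi/2+.09)"
```

```text
34.95 [0.49   0.3282 0.1816] [[-0.997, -0.078, 0.0], [-0.078, 0.997, 0.0], [-0.0, 0.0, -1.0]] 0.0294 24.99813973903656 [ 0.3  0.5 -0.7] [-0.81  0.31  0.14  1.83 -0.05  1.    0.99]
shift [0.14 0.34 4.49]
turn(tool) [ 0.    0.   -0.12]
```

>>> move_arm:
  increments: [0.14, 0.34, 0.8, 0, 0, 0, -1, 0, 0, 0.9, 0, 0, 0, -1, 0, 0, 0.9, 0, 0, 0, -1, 0, 0, 0.9, 0, 0, 0, -1, 0, 0, 0.5, 0, 0, 0, -1]

```text
time_s: 35.37
ee_pos: [0.4835, 0.3356, 0.0576]
ee_rot: [0.122, -3.135, 0.004]
contact_force: [-0.7, -0.7, -0.3]
gripper_width: 0.03
grasp_force: 25.0
```

>>> move_arm:
  increments: [0, 0, 0.2, 0, 0, 0, -1, 0, 0, 0.1, 0, 0, 0, -1, 0, 0, 0, 0, 0, 0, -1]

```text
time_s: 35.62
ee_pos: [0.4856, 0.3364, 0.0523]
ee_rot: [0.122, -3.138, 0.001]
contact_force: [0.2, -0.1, -1.0]
gripper_width: 0.0301
grasp_force: 25.0
```

>>> move_arm:
  increments: [0, 0, 0.1, 0, 0, 0, -1, 0, 0, 0.1, 0, 0, 0, -1, 0, 0, 0, 0, 0, 0, -1]

```text
time_s: 35.87
ee_pos: [0.4863, 0.3365, 0.047]
ee_rot: [-0.121, 3.139, 0.001]
contact_force: [0.6, 0.0, -2.0]
gripper_width: 0.0295
grasp_force: 25.0
```

>>> move_arm:
  increments: [0, 0, 0.06, 0, 0, 0, -1, 0, 0, 0, 0, 0, 0, -1]

```text
time_s: 36.03
ee_pos: [0.4862, 0.3364, 0.0451]
ee_rot: [-0.121, 3.139, 0.0]
contact_force: [-0.6, -0.0, -1.0]
gripper_width: 0.0296
grasp_force: 25.0
```

>>> move_arm:
  increments: [0, 0, 0.06, 0, 0, 0, -1, 0, 0, 0, 0, 0, 0, -1]

```text
time_s: 36.2
ee_pos: [0.4865, 0.3364, 0.0437]
ee_rot: [-0.121, 3.139, 0.001]
contact_force: [-1.1, -1.3, 6.1]
gripper_width: 0.0297
grasp_force: 25.0
```

>>> move_arm:
  increments: [0, 0, 0.05, 0, 0, 0, -1, 0, 0, 0, 0, 0, 0, -1]

```text
time_s: 36.37
ee_pos: [0.4868, 0.3365, 0.0431]
ee_rot: [-0.121, 3.138, 0.001]
contact_force: [-5.5, -5.5, 23.2]
gripper_width: 0.0297
grasp_force: 25.0
```

>>> move_arm:
  increments: [0, 0, 0, 0, 0, 0, 0.2, 0, 0, 0, 0, 0, 0, 0.2, 0, 0, 0, 0, 0, 0, 0.2, 0, 0, -0.4, 0, 0, 0, 0.2, 0, 0, -0.9, 0, 0, 0, 0.2]
  force: 20

```text
time_s: 36.78
ee_pos: [0.4846, 0.3352, 0.0789]
ee_rot: [0.121, -3.135, 0.005]
contact_force: [0.0, -0.4, -0.4]
gripper_width: 0.0562
grasp_force: 0.0
```

>>> move_arm:
  increments: [0, 0, -0.9, 0, 0, 0, 0.2, 0, 0, -0.9, 0, 0, 0, 0.2, 0, 0, -0.9, 0, 0, 0, 0.2, -0.1, -0.38, -0.9, 0, 0, 0, 0.2, -0.19, -0.77, -0.3, 0, 0, 0, 0.2]

```text
time_s: 37.2
ee_pos: [0.4978, 0.3056, 0.2023]
ee_rot: [-0.127, 3.136, 0.006]
contact_force: [1.1, -0.6, 0.3]
gripper_width: 0.056
grasp_force: 0.0
```

>>> move_arm:
  increments: [-0.19, -0.77, 0, 0, 0, 0, 0.2, -0.19, -0.77, 0, 0, 0, 0, 0.2, -0.19, -0.77, 0, 0, 0, 0, 0.2, -0.19, -0.77, 0, 0, 0, 0, 0.2, -0.19, -0.77, 0, 0, 0, 0, 0.2]

```text
time_s: 37.62
ee_pos: [0.535, 0.1885, 0.1986]
ee_rot: [-0.121, 3.139, 0.001]
contact_force: [0.6, -0.7, -0.1]
gripper_width: 0.0566
grasp_force: 0.0
```

>>> move_arm:
  increments: [-0.19, -0.77, 0, 0, 0, 0, 0.2, -0.19, -0.77, 0, 0, 0, 0, 0.2, -0.19, -0.77, 0, 0, 0, 0, 0.2, -0.19, -0.77, 0, 0, 0, 0, 0.2, -0.19, -0.77, 0, 0, 0, 0, 0.2]

```text
time_s: 38.03
ee_pos: [0.5723, 0.0755, 0.1986]
ee_rot: [-0.121, 3.139, 0.0]
contact_force: [0.3, -0.6, 0.7]
gripper_width: 0.056
grasp_force: 0.0
```

```bash
python3 -c "
from h import *
state();goal((.607,-.0223,.078),np.pi/2+.077)"; python3 blobs.py
```

```text
38.03 [0.5723 0.0755 0.1986] [[-0.997, -0.077, 0.0], [-0.077, 0.997, 0.0], [-0.0, 0.0, -1.0]] 0.056 0.0 [ 0.3 -0.6  0.7] [-0.46  0.28  0.27  1.85 -0.08  1.03  1.49]
shift [-0.9  -3.34  4.02]
turn(tool) [0. 0. 0.]
scene [403, 204, 17, 12, 146] [410.7 209.5]
top [157, 158, 6, 6, 26] [159.4 160.1]
top [306, 163, 4, 10, 31] [307.8 167.4]
top [403, 185, 10, 32, 187] [407.3 198.4]
top [132, 202, 14, 27, 365] [138.4 214.7]
top [432, 228, 4, 32, 88] [433.2 243.9]
```

```bash
python3 - <<'E'
from h import *
im=cv2.imread("pics/last_scene.png");h=cv2.cvtColor(im,cv2.COLOR_BGR2HSV)
m=np.zeros(h.shape[:2],np.uint8);m[205:250,225:310]=cv2.inRange(h,(18,60,90),(45,255,255))[205:250,225:310]
N,_,st,ce=cv2.connectedComponentsWithStats(m)
print([(st[i].tolist(),ce[i].round(1)) for i in range(1,N) if st[i,4]>20], h[214,243],proj("scene",[[.607,-.0223,.095]]))
print(onz("top",(138.4,214.7),.054))
E
```

```text
[([236, 207, 17, 22, 243], array([244.7, 214.8]))] [ 19 116 160] [[243.27314447 213.97525253]]
[0.48350921 0.33281733 0.054     ]
```

>>> move_arm:
  increments: [-0.18, -0.66, 0, 0, 0, 0, 0.2, -0.18, -0.66, 0, 0, 0, 0, 0.2, -0.18, -0.66, 0, 0, 0, 0, 0.2, -0.18, -0.66, 0, 0, 0, 0, 0.2, -0.12, -0.5, 0.5, 0, 0, 0, 0.2]

```text
time_s: 38.55
ee_pos: [0.6063, -0.0164, 0.1855]
ee_rot: [-0.12, 3.135, 0.0]
contact_force: [1.0, 0.2, -0.9]
gripper_width: 0.056
grasp_force: 0.0
```

>>> move_arm:
  increments: [0, 0, 0.8, 0, 0, 0, 0.2, 0, 0, 0.8, 0, 0, 0, 0.2, 0, 0, 0.6, 0, 0, 0, 0.2, 0, 0, 0.3, 0, 0, 0, 0.2, 0, 0, 0, 0, 0, 0, 0.2]

```text
time_s: 38.97
ee_pos: [0.6035, -0.0148, 0.1064]
ee_rot: [0.122, -3.137, 0.0]
contact_force: [0.1, -0.7, 0.4]
gripper_width: 0.0566
grasp_force: 0.0
```

```bash
python3 -c "
from h import *
state();goal((.607,-.0223,.078),np.pi/2+.077)"
```

```text
38.97 [ 0.6035 -0.0148  0.1064] [[-0.997, -0.078, -0.003], [-0.078, 0.997, -0.0], [0.003, 0.0, -1.0]] 0.0566 0.0 [ 0.1 -0.7  0.4] [-0.3   0.43  0.28  1.87 -0.15  0.87  1.7 ]
shift [-0.1  -0.26  0.94]
turn(tool) [ 0.   -0.03  0.01]
```

>>> move_arm:
  increments: [-0.1, -0.24, 0, 0, 0, 0, 0.2, 0, 0, 0.5, 0, 0, 0, 0.2, 0, 0, 0.35, 0, 0, 0, 0.2, 0, 0, 0.1, 0, 0, 0, 0.2, 0, 0, 0, 0, 0, 0, 0.2]

```text
time_s: 39.38
ee_pos: [0.6079, -0.0223, 0.079]
ee_rot: [0.121, -3.138, 0.0]
contact_force: [0.1, -0.1, 0.4]
gripper_width: 0.0565
grasp_force: 0.0
```

>>> move_arm:
  increments: [0, 0, 0, 0, 0, 0, -1, 0, 0, 0, 0, 0, 0, -1, 0, 0, 0, 0, 0, 0, -1, 0, 0, 0, 0, 0, 0, -1, 0, 0, 0, 0, 0, 0, -1]

```text
time_s: 39.8
ee_pos: [0.6083, -0.0222, 0.0795]
ee_rot: [-0.121, 3.139, 0.0]
contact_force: [0.2, -0.6, 0.2]
gripper_width: 0.03
grasp_force: 20.0
```

>>> move_arm:
  increments: [0, 0, 0, 0, 0, 0, -1, 0, 0, 0, 0, 0, 0, -1]

```text
time_s: 39.97
ee_pos: [0.6082, -0.0222, 0.0794]
ee_rot: [-0.121, 3.139, 0.0]
contact_force: [1.0, -0.2, 0.5]
gripper_width: 0.03
grasp_force: 20.0
```

>>> move_arm:
  increments: [0, 0, -0.2, 0, 0, 0, -1, 0, 0, -0.6, 0, 0, 0, -1, 0, 0, -0.8, 0, 0, 0, -1, 0, 0, -0.9, 0, 0, 0, -1, 0, 0, -0.9, 0, 0, 0, -1]

```text
time_s: 40.38
ee_pos: [0.6076, -0.0224, 0.1825]
ee_rot: [0.121, -3.138, 0.0]
contact_force: [0.2, 0.3, -0.2]
gripper_width: 0.0297
grasp_force: 20.0
```

>>> move_arm:
  increments: [0, 0, -0.6, 0, 0, 0, -1, 0.12, 0.36, 0, 0, 0, 0, -1, 0.24, 0.72, 0, 0, 0, 0, -1, 0.24, 0.72, 0, 0, 0, 0, -1, 0.24, 0.72, 0, 0, 0, 0, -1]

```text
time_s: 40.8
ee_pos: [0.5762, 0.0521, 0.1989]
ee_rot: [0.12, -3.139, 0.0]
contact_force: [1.0, -0.6, -0.7]
gripper_width: 0.0299
grasp_force: 20.0
```

>>> move_arm:
  increments: [0.24, 0.72, 0, 0, 0, 0, -1, 0.24, 0.72, 0, 0, 0, 0, -1, 0.24, 0.72, 0, 0, 0, 0, -1, 0.24, 0.72, 0, 0, 0, 0, -1, 0.24, 0.72, 0, 0, 0, 0, -1]

```text
time_s: 41.22
ee_pos: [0.5318, 0.1573, 0.1989]
ee_rot: [0.121, -3.139, 0.0]
contact_force: [0.6, 0.8, -1.2]
gripper_width: 0.0301
grasp_force: 20.0
```

>>> move_arm:
  increments: [0.24, 0.72, 0, 0, 0, 0, -1, 0.24, 0.72, 0, 0, 0, 0, -1, 0.24, 0.72, 0, 0, 0, 0, -1, 0.24, 0.72, 0, 0, 0, 0, -1, 0.12, 0.36, 0.3, 0, 0, 0, -1]

```text
time_s: 41.63
ee_pos: [0.4921, 0.2536, 0.1909]
ee_rot: [-0.125, 3.138, 0.002]
contact_force: [0.9, 0.7, -0.8]
gripper_width: 0.0299
grasp_force: 20.0
```

```bash
python3 -c "
from h import *
state();goal((.494,.250,.042),np.pi/2+.09)"
```

```text
41.63 [0.4921 0.2536 0.1909] [[-0.997, -0.08, 0.001], [-0.08, 0.997, 0.002], [-0.001, 0.002, -1.0]] 0.0299 19.996566474437714 [ 0.9  0.7 -0.8] [-0.73  0.24  0.16  1.9  -0.05  1.    1.1 ]
shift [-0.05 -0.13  4.96]
turn(tool) [ 0.02  0.01 -0.1 ]
```

>>> move_arm:
  increments: [-0.05, -0.1, 0.9, 0, 0, 0, -1, 0, 0, 0.9, 0, 0, 0, -1, 0, 0, 0.9, 0, 0, 0, -1, 0, 0, 0.9, 0, 0, 0, -1, 0, 0, 0.7, 0, 0, 0, -1]

```text
time_s: 42.05
ee_pos: [0.4938, 0.2466, 0.0585]
ee_rot: [0.121, -3.138, 0.002]
contact_force: [-0.7, 0.1, -0.9]
gripper_width: 0.0297
grasp_force: 20.0
```

>>> move_arm:
  increments: [0, 0, 0.3, 0, 0, 0, -1, 0, 0, 0.2, 0, 0, 0, -1, 0, 0, 0, 0, 0, 0, -1, 0, 0, 0, 0, 0, 0, -1]

```text
time_s: 42.38
ee_pos: [0.4952, 0.2477, 0.0468]
ee_rot: [-0.121, 3.139, 0.0]
contact_force: [-0.8, 0.4, -0.6]
gripper_width: 0.0298
grasp_force: 20.0
```

>>> move_arm:
  increments: [0, 0, 0.15, 0, 0, 0, -1, 0, 0, 0.1, 0, 0, 0, -1, 0, 0, 0, 0, 0, 0, -1]

```text
time_s: 42.63
ee_pos: [0.4949, 0.2478, 0.0387]
ee_rot: [-0.121, 3.139, 0.0]
contact_force: [-1.1, -0.3, -0.6]
gripper_width: 0.0299
grasp_force: 20.0
```

>>> move_arm:
  increments: [0, 0, 0.06, 0, 0, 0, -1, 0, 0, 0, 0, 0, 0, -1]

```text
time_s: 42.8
ee_pos: [0.4949, 0.2477, 0.0369]
ee_rot: [-0.121, 3.139, 0.0]
contact_force: [-0.5, 0.5, -1.6]
gripper_width: 0.0296
grasp_force: 20.0
```

>>> move_arm:
  increments: [0, 0, 0.04, 0, 0, 0, -1, 0, 0, 0, 0, 0, 0, -1]

```text
time_s: 42.97
ee_pos: [0.4951, 0.2477, 0.0365]
ee_rot: [-0.121, 3.139, 0.001]
contact_force: [-3.9, -2.9, 13.3]
gripper_width: 0.0297
grasp_force: 20.0
```

>>> move_arm:
  increments: [0, 0, 0.03, 0, 0, 0, -1, 0, 0, 0, 0, 0, 0, -1]

```text
time_s: 43.13
ee_pos: [0.4954, 0.2477, 0.036]
ee_rot: [-0.121, 3.138, 0.001]
contact_force: [-5.2, -3.3, 22.0]
gripper_width: 0.0298
grasp_force: 20.0
```

Seated on the board. Release, rise and move clear for the last look.

>>> move_arm:
  increments: [0, 0, 0, 0, 0, 0, 0.2, 0, 0, 0, 0, 0, 0, 0.2, 0, 0, 0, 0, 0, 0, 0.2, 0, 0, -0.4, 0, 0, 0, 0.2, 0, 0, -0.8, 0, 0, 0, 0.2]

```text
time_s: 43.55
ee_pos: [0.4934, 0.2468, 0.0696]
ee_rot: [0.121, -3.136, 0.004]
contact_force: [-0.3, -0.8, -0.5]
gripper_width: 0.0555
grasp_force: 0.0
```

>>> move_arm:
  increments: [0, 0, -0.9, 0, 0, 0, 0.2, 0, 0, -0.9, 0, 0, 0, 0.2, 0, 0, -0.9, 0, 0, 0, 0.2, 0, 0, -0.9, 0, 0, 0, 0.2, 0, 0, -0.9, 0, 0, 0, 0.2]

```text
time_s: 43.97
ee_pos: [0.4947, 0.2474, 0.2081]
ee_rot: [-0.121, 3.139, 0.0]
contact_force: [0.2, -0.2, 0.1]
gripper_width: 0.0567
grasp_force: 0.0
```

>>> move_arm:
  increments: [0, -0.8, -0.5, 0, 0, 0, 0.2, 0, -0.8, 0, 0, 0, 0, 0.2, 0, -0.8, 0, 0, 0, 0, 0.2, 0, -0.6, 0, 0, 0, 0, 0.2, 0, 0, 0, 0, 0, 0, 0.2]

```text
time_s: 44.38
ee_pos: [0.5021, 0.154, 0.2219]
ee_rot: [-0.114, 3.139, -0.001]
contact_force: [0.0, -0.6, 0.4]
gripper_width: 0.0563
grasp_force: 0.0
```

```bash
python3 snap.py pics/s11.png 100 110 320 270 200 160 450 300
```

```text
scale 1.967 scene starts at row 315
44.48 [0.5019 0.1575 0.2216] [[-0.997, -0.076, 0.001], [-0.076, 0.997, 0.001], [-0.001, 0.0, -1.0]] 0.0566 0.0 [-0.2  0.2  0.3] [-0.62  0.16  0.22  1.93 -0.04  1.05  1.26]
```

View pics/s11.png

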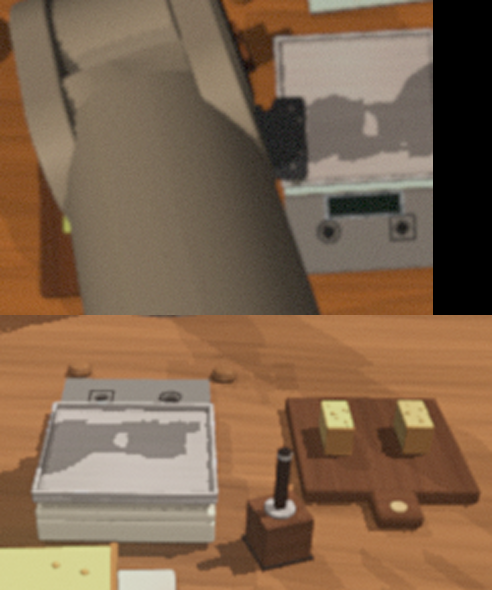

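The pan is empty, both portions lie side by side on the board at (337,427) and (413,427), and the stylus stands in its stand at (283,480).

```bash
python3 -c "
from station import job
print(job.job_done())"
```

```text
the job is handed in; nothing more can be done
None
```

The job is handed in at about 44 s robot time, with no verdict returned: I pressed the zero key with the pan empty and the record key with both portions on the pan (two were present), then moved both to the board; the last picture shows them side by side there with the stylus back in its stand, and the pepper mill was never touched.

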